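# Strip the roller head and put the rollers away

## Task

First turn the pressure dial down to its red mark, then flip the red cam lever on the roller head fully back and, only then, take the roller out: lift it off its notches, draw it forward and lower it out of the open-ended slots. Lay it and every other blue roller lying on the bench side by side on the floor of the tambour store, and roll the tambour fully shut. Leave the dial on the red mark and the lever open, and do not disturb the tape roll or the screwdriver.

Things in the scene. Friction and masses are not known exactly. Their poses are not given: they have to be found in the camera images.
- head: roller head, fixed: two aluminium cheeks 10 thick, 94 apart (y), overhung from its back plate (front face x 88, top z 129) on a grey base (15 thick, x -30 to 115). Origin on the bench straight below the seated axle, midway between the cheeks; x to its back, y along the axle towards the lever, z up. Cheeks: x -46 to 100, z 129 to 177; only the lever stands higher. Free space under their front
- head_seat (a point): centre of the seated axle, z 155 in the head's frame (same axes). In each cheek the axle rests in a shallow V notch whose front lip is 4 higher than the axle's underside: lift the roller 6 to 8 (10 is free above the axle) to draw it forward
- head_drop (a point): in the L-shaped slots: where the axle centre is after lifting it out of the notch and drawing it 26 forward (-x) of the seat; here the slot, 16 wide (x -34 to -18 in the head's frame), goes straight down and is open below z 129. With the axle centre 36 to 40 below this point it is clear of the cheeks; then carry it 90 or more to -x before lifting
- cam_lever (a joint): cam lever outside the head's +y cheek, rad; pivot at (30, 0, 155) in the head's frame, axis along its y. 0 closed: handle points to -x, 15 degrees above level, and its claw holds the axle end on the ledge; grows as the handle swings up and over towards +x; 2.2 = stop, fully open. Friction 0.12 N m (about 1 N at the handle); past upright it stays back
- lever_grip (a point): middle of the lever's red handle (65 long, 12 wide along y, 18 deep), 119 from the pivot axis; closed it is at (-85, 78, 185) in the head's frame
- roller0_center (a point): guide roller: blue sleeve 44 dia x 70 long between two white hexagonal end caps (48 across flats, 8 thick) on a 12 dia steel axle 144 long over all; 0.2 to 0.4 kg. Point at its centre, x along the axle; lying on a flat the centre is 24 above it; the hexagons stop it rolling. This one starts seated in the head, its axle along the head's y
- roller1_center (a point): guide roller: blue sleeve 44 dia x 70 long between two white hexagonal end caps (48 across flats, 8 thick) on a 12 dia steel axle 144 long over all; 0.2 to 0.4 kg. Point at its centre, x along the axle; lying on a flat the centre is 24 above it; the hexagons stop it rolling. Starts lying on the bench (or is absent)
- roller2_center (a point): guide roller: blue sleeve 44 dia x 70 long between two white hexagonal end caps (48 across flats, 8 thick) on a 12 dia steel axle 144 long over all; 0.2 to 0.4 kg. Point at its centre, x along the axle; lying on a flat the centre is 24 above it; the hexagons stop it rolling. Starts lying on the bench (or is absent)
- roller3_center (a point): guide roller: blue sleeve 44 dia x 70 long between two white hexagonal end caps (48 across flats, 8 thick) on a 12 dia steel axle 144 long over all; 0.2 to 0.4 kg. Point at its centre, x along the axle; lying on a flat the centre is 24 above it; the hexagons stop it rolling. Starts lying on the bench in front of the head (or is absent)
- dial_box: white box 110 x 110 x 40 high with the pressure dial on top, fixed; origin at the centre of its underside, z up
- dial (a joint): pressure dial, rad, 0 to 5, grows clockwise seen from above; at 0 the white pointer points to the box's -x. Ticks every 0.5 rad; the red mark is at 1.5 (set it within 0.1 of that). Stays where left (0.04 N m)
- dial_grip (a point): grip of the dial: grey bar 54 long, 14 wide, 24 high along the pointer, turning with the dial; the point is on the dial's axis, 65 above the bench (bar z 51 to 75); its x axis lies along the bar, the pointer at its -x end
- store: tambour store, a fixed cabinet 320 wide (y) with a raised tray; origin on the bench under the middle of the tray; x points to its back, z up. Tray floor at z 92, inside x -102 to 104, y -152 to 152. Front and back walls reach z 132, the curved side rails (y 150 to 160 either side) z 174 at their highest
- bay0 (a point): centre of bay 0 of the tray, on its floor (z 92, y -114 in the store's frame, same axes). Bays are 68 wide between ribs 10 high along x; one roller, axle along x, fits in each and then has its centre 24 above this point
- bay1 (a point): centre of bay 1 of the tray, on its floor (z 92, y -38 in the store's frame, same axes). Bays are 68 wide between ribs 10 high along x; one roller, axle along x, fits in each and then has its centre 24 above this point
- bay2 (a point): centre of bay 2 of the tray, on its floor (z 92, y 38 in the store's frame, same axes). Bays are 68 wide between ribs 10 high along x; one roller, axle along x, fits in each and then has its centre 24 above this point
- bay3 (a point): centre of bay 3 of the tray, on its floor (z 92, y 114 in the store's frame, same axes). Bays are 68 wide between ribs 10 high along x; one roller, axle along x, fits in each and then has its centre 24 above this point
- shutter (a joint): the slatted tambour over the tray, running on a circular track, rad about an axis along the store's y through (0, 0, -85); 0 fully shut, grows as it rolls to the back (+x), 0.75 = stop, fully open (tray then clear from the front to x 75). Stays where left; needs about 3 to 4 N at the bar
- shutter_bar (a point): middle of the tambour's round handle bar (12 dia, 120 long along the store's y, on two posts 42 off the slats), 294 from the track's axis; shut at (-113, 0, 187) and fully open at (102, 0, 191) in the store's frame
- tape_roll: bystander: roll of pale blue tape, 110 dia, 30 high, lying flat; origin under its centre
- screwdriver: bystander: screwdriver 170 long lying on the bench
Mind the look-alikes: they are no part of the job. Leave any turquoise or yellow look-alike of the part that bears roller0_center alone.

How it is judged:
On the way, in this order (a step that is already met when the one before it is completed fails the run):
1. the dial is on the red mark while the lever still holds the roller (value of joint dial between 1.38 and 1.62 rad and value of joint cam_lever below 0.5 rad), for 0.2 s.
2. the cam lever is flipped back while the roller still rests in the head (value of joint cam_lever above 1.9 rad and distance between roller0_center and head below 0.17 m), for 0.2 s.
3. the roller is out of the head (x of roller0_center in the frame of head below -0.09 m), for 0.1 s.
4. every roller lies on the floor of the open store (x of roller0_center in the frame of store between -0.05 and 0.05 m and y of roller0_center in the frame of store between -0.15 and 0.15 m and z of roller0_center in the frame of store between 0.1 and 0.14 m and x of roller1_center in the frame of store between -0.05 and 0.05 m and y of roller1_center in the frame of store between -0.15 and 0.15 m and z of roller1_center in the frame of store between 0.1 and 0.14 m and x of roller2_center in the frame of store between -0.05 and 0.05 m and y of roller2_center in the frame of store between -0.15 and 0.15 m and z of roller2_center in the frame of store between 0.1 and 0.14 m and x of roller3_center in the frame of store between -0.05 and 0.05 m and y of roller3_center in the frame of store between -0.15 and 0.15 m and z of roller3_center in the frame of store between 0.1 and 0.14 m and value of joint shutter above 0.15 rad), for 0.2 s.
At the end, for the whole second after the job is handed in: every roller present rests on the floor of the store (none stacked), the tambour is shut (within 0.05 rad), the dial is within 0.12 rad of the red mark and the cam lever is open (above 1.9 rad) (x of roller0_center in the frame of store between -0.05 and 0.05 m and y of roller0_center in the frame of store between -0.15 and 0.15 m and z of roller0_center in the frame of store between 0.1 and 0.14 m and x of roller1_center in the frame of store between -0.05 and 0.05 m and y of roller1_center in the frame of store between -0.15 and 0.15 m and z of roller1_center in the frame of store between 0.1 and 0.14 m and x of roller2_center in the frame of store between -0.05 and 0.05 m and y of roller2_center in the frame of store between -0.15 and 0.15 m and z of roller2_center in the frame of store between 0.1 and 0.14 m and x of roller3_center in the frame of store between -0.05 and 0.05 m and y of roller3_center in the frame of store between -0.15 and 0.15 m and z of roller3_center in the frame of store between 0.1 and 0.14 m and value of joint dial between 1.38 and 1.62 rad and value of joint shutter below 0.05 rad and value of joint cam_lever above 1.9 rad and linear speed of each of roller0, roller1, roller2, roller3 below 0.03 m/s); the robot touches nothing.
It fails at once if a bystander (tape roll, screwdriver) is pushed more than 5 cm (distance of any of tape_roll, screwdriver from where it was at the start of the episode above 0.05 m).
Of roller1, roller2, roller3 only 1 to 3 are there at a start; the rules pass over those that are not, and their reading is None.
At some moment in a run one of roller1, roller2, roller3 may be knocked a few centimetres aside while the robot is not near it.
Once in a run the grip may slacken for a moment while it holds something.
It also fails if it takes over 210 s, if anything falls off the work surface, if the arm or the gripper's body presses on something with over 40 N, if the wrist force passes 120 N, or if a joint passes its speed limit or range.

## Robot

A 6-joint arm with a two-finger parallel gripper is mounted at the origin on the work surface. World frame = base frame: x ahead of the robot, y to its left, z up, the work surface at z = 0. Lengths are in m, angles in rad, forces in N, time in s.
With the tool pointing down it reaches from about 0.375 to 0.9 m from the base axis. Payload 3.1 kg.
Tool frame: the origin (TCP) lies on the centre line of the jaws, within the pads' length; the fingertips stand robot.nose_length ahead of it and the grasp point (between the pads) lies 6 mm ahead of it (robot.nose_length is the distance from the TCP to the fingertips, in m); z points along the fingers, y is the line along which they close (so a half turn about z gives the same grasp; the last joint's range is limited). The gripper opens to 87 mm and grips with 3 to 60 N. Pads are 19 mm wide; open, the fingers measure 117 mm over their backs; the gripper's body (75 mm by 190 mm) begins 51 mm behind the grasp point.
Start: joints at [-1.502, 0.527, 1.433, -0, 1.181, -0.178], TCP at [0.153, -0.606, 0.248] pointing down, gripper open.
Joint ranges: [-3.08, 3.08], [-0.75, 2.2], [0.22, 2.44], [-1.43, 4.57], [0, 2.65], [-2.85, 2.85]. Speed limits (rad/s): [2.79, 2.79, 3.14, 3.14, 3.14, 3.14].

## Interface

Orientations are given as a unit quaternion [x, y, z, w].
In Python, from rig import robot gives the robot as it stands.
- The arm moves only by the shell command python3 -m crank 'ROWS' [FORCE]. ROWS is JSON, one flat list of numbers, 7 for each row, row after row: the shift along the tool's x, y, z in mm, then the turn, a rotation vector about the tool's x, y, z in degrees, then the closure in counts, from 0 (fully open) to 255 (shut). In form: [x, y, z, ax, ay, az, fingers, x, y, z, ax, ay, az, fingers, ...]. A call has exactly 5 rows; each row is the pose to reach, as a shift and turn from the pose commanded when the call began, along the tool's axes at that moment; what a row does not reach only later rows make up. A row lasts 1/12 s, in which the tool goes at most 41.7 mm and 7.16 degrees, less where a joint would pass 70% of its speed; a pose out of reach is approached as far as the arm can. A call with a gripper value outside its range is refused whole. The fingers move at their own pace and stop on an object; FORCE is the grip in N (left out, the last holds). Time passes only in rows, so rows that repeat a pose let the fingers close, or fill a call up. It gives the time, the measured TCP pose, the force, the opening and the grip force at its end, in the units of the state.
- robot.get_obs(): the state, without advancing time (a new reading comes with each control period).
- robot.camera(name): name is "side" or "top" or "wrist"; returns a dict with "pixels" (384x512x3 uint8, red, green, blue), "intrinsics" (3x3 intrinsics, pixels), "extrinsics" (4x4, takes a point from camera to world coordinates); the wrist camera has in their place "mount" (4x4, takes a point from camera to tool coordinates, whose origin is the TCP and whose axes are the flange's). Camera axes: x right, y down, z forward; pixel columns grow to the right and rows downward; lengths in m; the calibration is good to about 2 mm. A picture is of the moment at which its call begins: read the wrist's pose just before it. There is no depth.
- robot.hand_in(): hands the job in; it is judged then, once.
The state is a dict: "time": time; "q": joint angles; "joint_velocities": joint speeds; "joint_torque": joint torques, N m; "position": TCP position; "tool_rot": TCP orientation; "ft_force": force on the tool from outside, world axes, zero at the start; "moment": the same for the moment, N m; "grip_width": finger opening in m; "grip_force": force on a finger pad.
Only numpy, scipy, OpenCV 4.12 (cv2) and the standard library are available. Lean on these libraries where they do the work, as an engineer would, in place of code of your own. Each camera call takes 0.05 s, during which the arm holds its last target. There are 200 camera calls.

## Working session

There is one attempt and no reset: what is moved stays moved. The work goes in short steps, Python scripts to look and compute and a shell command to move; the robot and the scene stay as the last step left them, time stands still between calls to the robot, and variables do not carry over. Pictures are saved under pics/ and viewed, at most 14 in all, crops included, and the job is handed in when it is done.

```bash
ls && mkdir -p pics && cat > h.py <<'E'
import numpy as np, cv2
from scipy.spatial.transform import Rotation as R
from rig import robot
def snap(name,fn,scale=1,crop=None):
    o=robot.get_obs(); c=robot.camera(name)
    im=c["pixels"][:,:,::-1].copy()
    np.savez(fn+".npz",px=c["pixels"],K=c["intrinsics"],E=ext(c,o))
    if crop: im=im[crop[1]:crop[3],crop[0]:crop[2]]
    if scale!=1: im=cv2.resize(im,None,fx=scale,fy=scale,interpolation=cv2.INTER_CUBIC)
    cv2.imwrite(fn+".png",im); return c,o
def ext(c,o):
    if "extrinsics" in c: return np.array(c["extrinsics"])
    T=np.eye(4);T[:3,:3]=R.from_quat(o["tool_rot"]).as_matrix();T[:3,3]=o["position"]
    return T@np.array(c["mount"])
def ray(fn,u,v):
    d=np.load(fn+".npz");E=d["E"];r=E[:3,:3]@np.linalg.inv(d["K"])@[u,v,1];return E[:3,3],r
def atz(fn,u,v,z):
    p,r=ray(fn,u,v);return (p+r*(z-p[2])/r[2]).round(4)
def proj(fn,P):
    d=np.load(fn+".npz");E=np.linalg.inv(d["E"]);P=np.atleast_2d(P)
    q=(d["K"]@(E[:3,:3]@P.T+E[:3,3:])).T;return (q[:,:2]/q[:,2:]).round(1)
def tri(obs):
    A=np.zeros((3,3));b=np.zeros(3)
    for fn,u,v in obs:
        p,r=ray(fn,u,v);r=r/np.linalg.norm(r);M=np.eye(3)-np.outer(r,r);A+=M;b+=M@p
    return np.linalg.solve(A,b).round(4)
def go(P=None,Rt=None):
    """print shift (mm) and turn (deg) in tool axes to the target"""
    o=robot.get_obs();Q=R.from_quat(o["tool_rot"])
    if P is not None: print("shift",(Q.inv().apply(np.array(P)-o["position"])*1000).round(1))
    if Rt is not None: print("turn",np.degrees((Q.inv()*Rt).as_rotvec()).round(1))
def down(yaw):
    """tool pointing down with tool x axis at world yaw (rad)"""
    return R.from_matrix(np.array([[np.cos(yaw),np.sin(yaw),0],[np.sin(yaw),-np.cos(yaw),0],[0,0,-1]]).T.T)
def st():
    o=robot.get_obs();m=R.from_quat(o["tool_rot"]).as_matrix()
    print("t",round(o["time"],2),"p",np.round(o["position"],4),"x",m[:,0].round(3),"z",m[:,2].round(3),"w",round(o["grip_width"],4),"gf",round(o["grip_force"],1),"F",np.round(o["ft_force"],1),"q",np.round(o["q"],2))
E
python3 - <<'E'
from h import *
snap("top","pics/top0",1.5);snap("side","pics/side0",1.5);st();print(robot.nose_length)
for f in("pics/top0","pics/side0"):print(np.load(f+".npz")["E"].round(3))
E
```

```text
pics
t 0.1 p [ 0.1533 -0.6053  0.2467] x [0.969 0.245 0.   ] z [-0.     0.002 -1.   ] w 0.0869 gf 0.0 F [ 0.5 -0.3 -0.4] q [-1.5   0.53  1.43 -0.    1.18 -0.18]
0.025
[[ 0.012 -0.984  0.175  0.297]
 [-1.    -0.013 -0.003  0.062]
 [ 0.005 -0.175 -0.984  1.295]
 [ 0.     0.     0.     1.   ]]
[[-0.862 -0.322  0.391 -0.189]
 [-0.507  0.535 -0.676  1.223]
 [ 0.008 -0.781 -0.625  1.162]
 [ 0.     0.     0.     1.   ]]
```

View pics/top0.png

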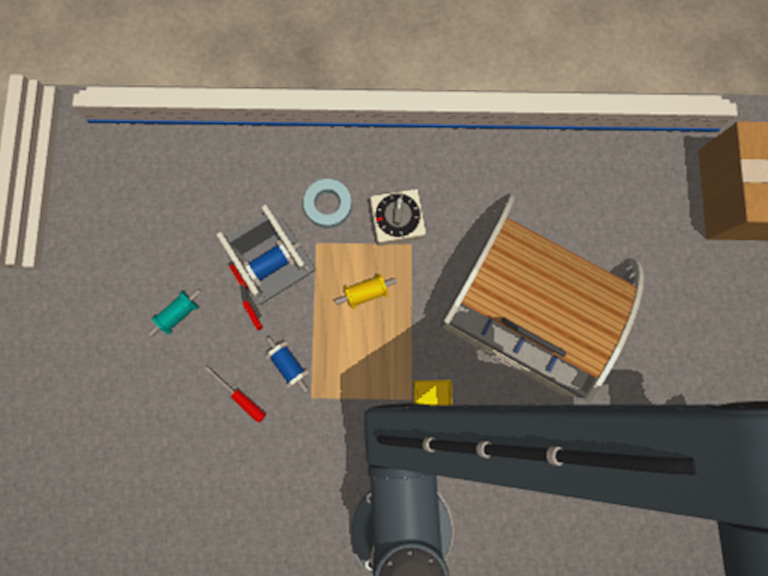

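View pics/side0.png

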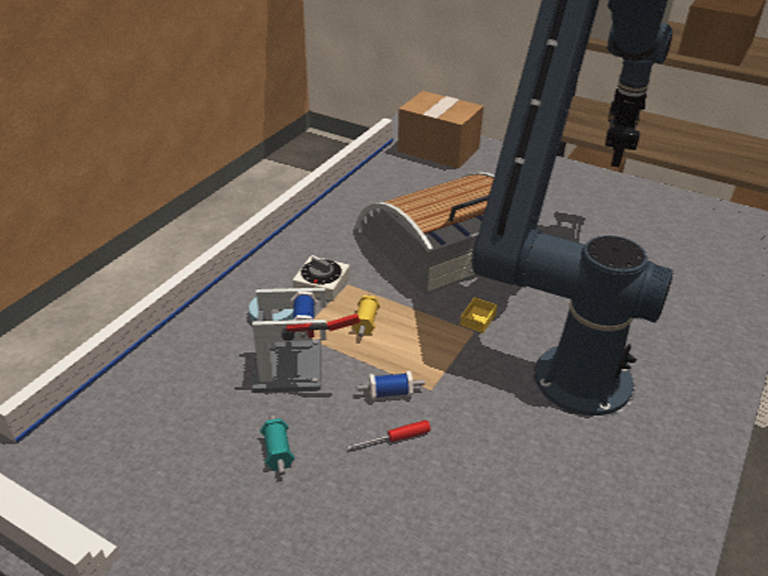

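```bash
python3 - <<'E'
from h import *
f="pics/top0"
def a(n,u,v,z): print(n,atz(f,u/1.5,v/1.5,z))
a("dialc",398,214,.065)
for u,v in((370,194),(418,190),(425,236),(376,243)):a("boxtop",u,v,.04)
a("roller0",267,264,.155);a("ax0a",231,287,.155);a("ax0b",300,246,.155)
for u,v in((264,208),(303,271),(219,235),(259,299)):a("cheek top corner",u,v,.177)
a("lever mid",251,312,.185);a("leverend",259,328,.19)
a("blue r",287,364,.024);a("axA",268,340,.024);a("axB",306,388,.024)
for n,u,v in(("FL",447,321),("FR",589,396)):a("store front top "+n,u,v,.132)
for n,u,v in(("BL rail",511,197),("BR",641,265)):a("rail",u,v,.13)
a("bar l",503,320,.19);a("bar r",562,353,.19)
a("tape",328,203,.03);a("sd",235,392,.01)
a("yellowbox",433,394,.02)
E
```

```text
dialc [0.6685 0.0128 0.065 ]
boxtop [0.7221 0.0754 0.04  ]
boxtop [ 0.7331 -0.0331  0.04  ]
boxtop [ 0.626  -0.0487  0.04  ]
boxtop [0.6084 0.0604 0.04  ]
roller0 [0.5336 0.2788 0.155 ]
ax0a [0.4858 0.3483 0.155 ]
ax0b [0.5716 0.2139 0.155 ]
cheek top corner [0.6435 0.2858 0.177 ]
cheek top corner [0.5159 0.2033 0.177 ]
cheek top corner [0.5865 0.3725 0.177 ]
cheek top corner [0.4592 0.287  0.177 ]
lever mid [0.4326 0.2996 0.185 ]
leverend [0.4015 0.2817 0.19  ]
blue r [0.3397 0.2503 0.024 ]
axA [0.3911 0.2938 0.024 ]
axB [0.2889 0.2073 0.024 ]
store front top FL [ 0.4259 -0.0846  0.132 ]
store front top FR [ 0.281  -0.3636  0.132 ]
rail [ 0.6892 -0.2216  0.13  ]
rail [ 0.547  -0.4853  0.13  ]
bar l [ 0.4228 -0.1847  0.19  ]
bar r [ 0.3614 -0.2953  0.19  ]
tape [0.7028 0.1706 0.03  ]
sd [0.2784 0.363  0.01  ]
yellowbox [ 0.2796 -0.067   0.02  ]
```

```bash
python3 -m crank '[0,0,-40,0,0,0,0,0,0,-80,0,0,0,0,0,0,-120,0,0,0,0,0,0,-150,0,0,0,0,0,0,-150,0,0,0,0]'
python3 -m crank '[31,-23,0,0,0,0,0,62,-47,0,0,0,0,0,93,-70,0,0,0,0,0,124,-94,0,0,0,0,0,155,-117,0,0,0,0,0]'
python3 -m crank '[31,-23,0,0,0,0,0,62,-47,0,0,0,0,0,93,-70,0,0,0,0,0,124,-94,0,0,0,0,0,155,-117,0,0,0,0,0]'
python3 -m crank '[31,-23,0,0,0,0,0,62,-47,0,0,0,0,0,93,-70,0,0,0,0,0,124,-94,0,0,0,0,0,155,-117,0,0,0,0,0]'
python3 -m crank '[31,-23,0,0,0,5,0,62,-47,0,0,0,10,0,93,-70,0,0,0,14,0,124,-94,0,0,0,14,0,155,-117,0,0,0,14,0]'
python3 -m crank '[0,0,0,0,0,0,0,0,0,0,0,0,0,0,0,0,0,0,0,0,0,0,0,0,0,0,0,0,0,0,0,0,0,0,0]' | tail -3
python3 - <<'E'
from h import *
st();snap("wrist","pics/w1",1.5);snap("top","pics/top1",1.5);print(np.array(robot.camera("wrist")["mount"]).round(3)); st()
E
```

```text
time: 0.52
position: [0.1537, -0.6088, 0.4056]
tool_rot: [0.992, 0.124, -0.0, 0.007]
ft_force: [0.1, 0.1, 1.3]
grip_width: 0.0868
grip_force: 0.0
time: 0.93
position: [0.2754, -0.4524, 0.3965]
tool_rot: [0.992, 0.123, -0.0, -0.001]
ft_force: [0.2, -0.3, 0.9]
grip_width: 0.0873
grip_force: 0.0
time: 1.35
position: [0.3969, -0.3008, 0.3968]
tool_rot: [0.992, 0.123, -0.0, -0.001]
ft_force: [0.1, 0.2, 0.0]
grip_width: 0.0872
grip_force: 0.0
time: 1.77
position: [0.5185, -0.1494, 0.3967]
tool_rot: [0.992, 0.124, -0.001, -0.0]
ft_force: [0.5, -0.3, 0.3]
grip_width: 0.0869
grip_force: 0.0
time: 2.18
position: [0.64, 0.0019, 0.3964]
tool_rot: [1.0, 0.002, -0.001, -0.0]
ft_force: [0.1, -0.7, 0.4]
grip_width: 0.087
grip_force: 0.0
ft_force: [0.1, -0.2, -0.4]
grip_width: 0.0873
grip_force: 0.0
t 2.6 p [ 0.6388 -0.0014  0.3976] x [ 1.     0.002 -0.001] z [-0.001 -0.    -1.   ] w 0.0873 gf 0.0 F [ 0.1 -0.2 -0.4] q [-0.18  0.43  1.19 -0.    1.53  1.39]
[[ 0.001 -0.968 -0.252  0.069]
 [ 1.     0.001 -0.001 -0.   ]
 [ 0.001 -0.252  0.968 -0.136]
 [ 0.     0.     0.     1.   ]]
t 2.75 p [ 0.6392 -0.0012  0.3979] x [1.    0.002 0.   ] z [ 0. -0. -1.] w 0.0871 gf 0.0 F [0.2 0.3 0.2] q [-0.18  0.43  1.19 -0.    1.53  1.39]
```

View pics/w1.png

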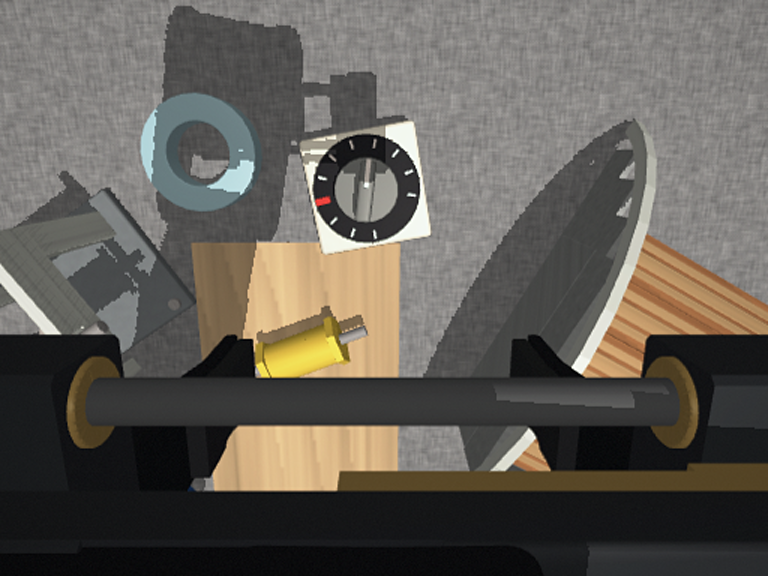

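View pics/top1.png

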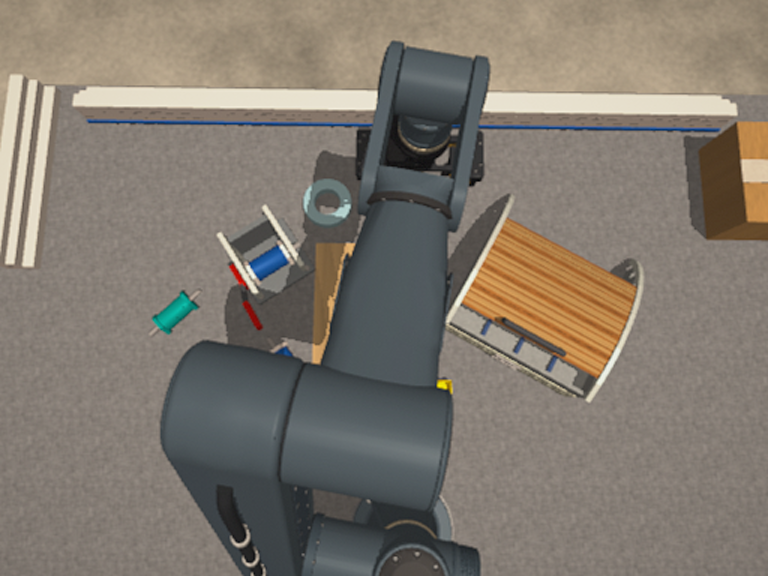

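```bash
python3 - <<'E'
from h import *
im=np.load("pics/w1.npz")["px"][70:180,190:300,::-1]
cv2.imwrite("pics/w1c.png",cv2.resize(im,None,fx=5,fy=5,interpolation=cv2.INTER_CUBIC))
E
```

```text
(no output)
```

View pics/w1c.png

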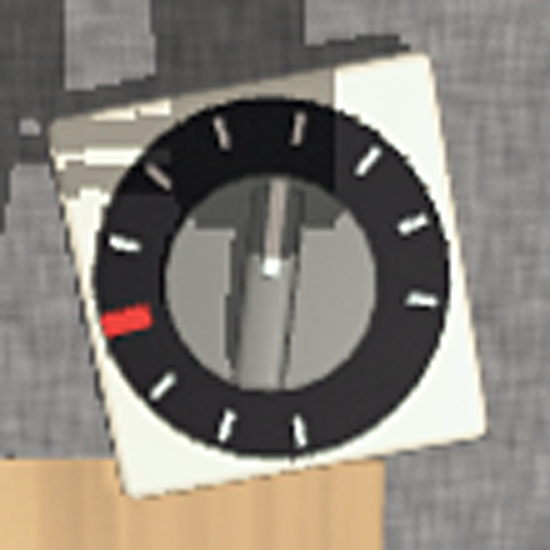

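```bash
python3 - <<'E'
from h import *
f="pics/w1"
g=lambda x,y,z:atz(f,190+x/5-.5,70+y/5-.5,z)
c=np.array([g(x,y,.048)[:2] for x,y in((300,430),(228,425),(162,385),(125,320),(125,243),(160,175),(222,133),(300,127),(370,160),(412,225),(422,299))])
# circle fit
A=np.c_[2*c,np.ones(len(c))];s=np.linalg.lstsq(A,(c**2).sum(1),rcond=None)[0];ctr=s[:2]
print("ctr",ctr,"r",np.sqrt(s[2]+ctr@ctr))
ang=np.unwrap(-np.arctan2(*(c-ctr).T[::-1]));v=np.arange(11)*.5
off=np.mean(ang-v);print("resid",(ang-v-off).round(3),"off",off,"box yaw",-(off-np.pi))
w=np.array(g(277,180,.075));b=g(260,386,.072);bc=g(267,275,.075)
d=(w-b)[:2];print(w,b,"bar yaw",np.arctan2(d[1],d[0]),"val",(-np.arctan2(d[1],d[0])-off)%(2*np.pi))
cs=[g(*q,.04) for q in((48,122),(432,52),(487,433),(130,497))];print(cs,np.mean(cs,0))
E
```

```text
ctr [0.67789335 0.01423531] r 0.04236278035944699
resid [-0.009 -0.016  0.005 -0.003  0.002  0.003 -0.003  0.006  0.008  0.009
 -0.002] off 2.96482888317466 box yaw 0.17676377041513325
[0.7057 0.0119 0.075 ] [0.6518 0.0168 0.072 ] bar yaw -0.09065988720074517 val 3.4090163112056717
[array([0.721 , 0.0764, 0.04  ]), array([ 0.7397, -0.03  ,  0.04  ]), array([ 0.6344, -0.0479,  0.04  ]), array([0.6153, 0.0565, 0.04  ])] [0.6776  0.01375 0.04   ]
```

```bash
python3 -m crank '[20,-8,40,0,0,5,0,39,-15,80,0,0,5,0,39,-15,120,0,0,5,0,39,-15,160,0,0,5,0,39,-15,200,0,0,5,0]' 20 | head -2
python3 -m crank '[0,0,40,0,0,0,0,0,0,70,0,0,0,0,0,0,90,0,0,0,90,0,0,90,0,0,0,120,0,0,90,0,0,0,120]' |head -2
python3 - <<'E'
from h import *
st();go([.6778,.0140,.079],down(-.09));print("finger centre",robot.get_obs()["position"])
E
```

```text
time: 3.17
position: [0.6788, 0.0146, 0.1976]
time: 3.58
position: [0.678, 0.0146, 0.108]
t 3.58 p [0.678  0.0146 0.108 ] x [ 0.996 -0.084 -0.002] z [-0.002  0.    -1.   ] w 0.0747 gf 0.0 F [-0.3 -0.7  0.7] q [-0.14  0.76  1.39  0.    0.99  1.51]
shift [-0.1  0.6 29. ]
turn [-0.   0.1  0.3]
finger centre [0.67798835 0.01456183 0.10798346]
```

```bash
python3 -m crank '[0,0,15,0,0,0,90,0,0,29,0,0,0,90,0,0,29,0,0,0,255,0,0,29,0,0,0,255,0,0,29,0,0,0,255]' 20 
python3 -m crank '[0,0,0,0,0,0,255,0,0,0,0,0,0,255,0,0,0,0,0,0,255,0,0,0,0,0,0,255,0,0,0,0,0,0,255]' 20 
python3 -c "
from h import *;st()"
```

```text
time: 4.0
position: [0.6793, 0.0149, 0.081]
tool_rot: [0.999, -0.042, 0.001, 0.0]
ft_force: [-0.2, -0.1, 0.1]
grip_width: 0.0442
grip_force: 0.0
time: 4.42
position: [0.6789, 0.0138, 0.0803]
tool_rot: [0.999, -0.041, 0.0, 0.001]
ft_force: [0.7, -4.7, 0.5]
grip_width: 0.014
grip_force: 20.0
t 4.42 p [0.6789 0.0138 0.0803] x [ 0.997 -0.083  0.001] z [ 0.001 -0.003 -1.   ] w 0.014 gf 20.0 F [ 0.7 -4.7  0.5] q [-0.14  0.8   1.4  -0.    0.94  1.51]
```

```bash
for i in 1; do python3 -m crank '[0,0,0,0,0,-6,255,0,0,0,0,0,-12,255,0,0,0,0,0,-18,255,0,0,0,0,0,-24,255,0,0,0,0,0,-30,255]' |sed -n 4p
python3 -m crank '[0,0,0,0,0,-6,255,0,0,0,0,0,-12,255,0,0,0,0,0,-18,255,0,0,0,0,0,-24,255,0,0,0,0,0,-30,255]' |sed -n 4p
python3 -m crank '[0,0,0,0,0,-6,255,0,0,0,0,0,-12,255,0,0,0,0,0,-18,255,0,0,0,0,0,-24,255,0,0,0,0,0,-30,255]'|sed -n 4p
python3 -m crank '[0,0,0,0,0,-6,255,0,0,0,0,0,-12,255,0,0,0,0,0,-19,255,0,0,0,0,0,-19,255,0,0,0,0,0,-19,255]'; done
python3 -c "
from h import *;st();go([.6778,.0140,.079],down(1.818))"
```

```text
ft_force: [-0.7, -1.3, 1.0]
ft_force: [-1.2, 0.1, 2.3]
ft_force: [-2.6, 0.7, 3.3]
time: 6.08
position: [0.6771, 0.0153, 0.0803]
tool_rot: [0.615, 0.788, -0.001, -0.001]
ft_force: [-4.0, -0.2, 5.9]
grip_width: 0.0138
grip_force: 20.0
t 6.08 p [0.6771 0.0153 0.0803] x [-0.243  0.97   0.001] z [-0.003  0.    -1.   ] w 0.0138 gf 20.0 F [-4.  -0.2  5.9] q [-0.14  0.8   1.41 -0.    0.94 -0.39]
shift [-1.4  0.4  1.3]
turn [-0.2 -0.1 -0.1]
```

```bash
python3 -m crank '[0,0,0,0,0,0,0,0,0,0,0,0,0,0,0,0,0,0,0,0,0,0,0,-40,0,0,0,0,0,0,-80,0,0,0,0]' |sed -n 4,5p
python3 -m crank '[0,0,-40,0,0,0,0,0,0,-80,0,0,0,0,0,0,-120,0,0,0,0,0,0,-160,0,0,0,0,0,0,-160,0,0,0,0]' |sed -n 2p
python3 -m crank '[26,-15,-10,0,0,7,0,53,-30,-20,0,0,14,0,79,-44,-30,0,0,21,0,106,-59,-40,0,0,28,0,132,-74,-40,0,0,35,0]' |sed -n 2p
python3 -m crank '[14,-27,-10,0,0,7,0,27,-54,-20,0,0,14,0,40,-81,-30,0,0,21,0,54,-109,-40,0,0,28,0,67,-136,-50,0,0,35,0]' |sed -n 2p
python3 -m crank '[0,0,0,0,0,0,0,0,0,0,0,0,0,0,0,0,0,0,0,0,0,0,0,0,0,0,0,0,0,0,0,0,0,0,0]' | sed -n 2p
python3 - <<'E'
from h import *
st();snap("wrist","pics/w2",1.5);snap("side","pics/side2")
E
```

```text
ft_force: [0.8, 0.4, -0.2]
grip_width: 0.0391
position: [0.6834, 0.0146, 0.3306]
position: [0.5749, 0.1259, 0.3618]
position: [0.4702, 0.2369, 0.4101]
position: [0.4718, 0.2349, 0.409]
t 8.17 p [0.4718 0.2349 0.409 ] x [ 0.828  0.561 -0.001] z [-0.001 -0.    -1.   ] w 0.0871 gf 0.0 F [ 1.1  0.4 -0.3] q [ 0.25  0.24  1.44 -0.    1.46  1.23]
```

View pics/w2.png

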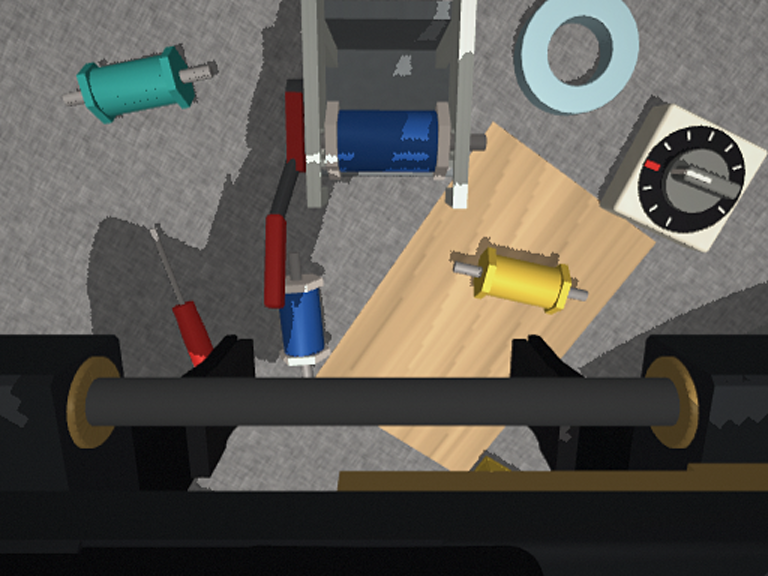

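```bash
python3 - <<'E'
from h import *
f="pics/w2"
g=lambda u,v,z:atz(f,u/1.5-.25,v/1.5-.25,z)
a=g(667,172,.075);b=g(739,193,.072);d=(a-b)[:2];y=np.arctan2(d[1],d[0]);print("bar",a,b,np.linalg.norm(d),"val",(-y-2.965)%(2*np.pi), (a+b)/2)
hd=[g(276,215,.177),g(276,261,.185),g(275,306,.193)];print("handle",hd)
fl,fr=g(313,208,.177),g(460,208,.177);print("front cheek",fl,fr,np.linalg.norm(fl-fr))
d=(fl-fr)[:2];yaw=np.arctan2(-d[0],d[1]);print("yaw",yaw)
ex=np.array([np.cos(yaw),np.sin(yaw)]);ey=np.array([-ex[1],ex[0]])
print("origin from front",(fl+fr)[:2]/2+.046*ex)
e=g(486,142,.155);print("axle end -> origin",e[:2]+.072*ey, "sleeve",g(388,141,.16))
o=((fl+fr)[:2]/2+.046*ex)
for h in hd:
  print("handle in head",(h[:2]-o)@ex,(h[:2]-o)@ey)
# known pts back-projected using yaw
def H(x,y,z,o=o): return np.r_[o+x*ex+y*ey,z]
for n,p in(("grip",(-.085,.078,.185)),("seat",(0,0,.155)),("axR",(0,-.072,.155)),("cheekR front",(-.046,-.052,.177)),("cheekL",(-.046,.052,.177)),("plate",(.088,0,.129)),("base corner",(-.03,-.05,.015))):
  print(n,proj(f,H(*p))*1.5)
  print("   side",proj("pics/side2",H(*p)))
r1=[g(297,258,.024),g(308,372,.024),g(302,322,.044)];print("r1",r1)
E
```

```text
bar [0.6605 0.0557 0.075 ] [ 0.6841 -0.0125  0.072 ] 0.0721678598823604 val 1.4142454044942712 [0.6723 0.0216 0.0735]
handle [array([0.4522, 0.3142, 0.177 ]), array([0.4258, 0.2963, 0.185 ]), array([0.3995, 0.2793, 0.193 ])]
front cheek [0.4713 0.2949 0.177 ] [0.5302 0.2081 0.177 ] 0.1048973307572695
yaw 0.5961991412974803
origin from front [0.53881389 0.27732907]
axle end -> origin [0.5392719  0.27647826] sleeve [0.5398 0.2766 0.16  ]
handle in head -0.05096780991697343 0.07914362491463744
handle in head -0.08286404574915286 0.07915544599712877
handle in head -0.1141721827273896 0.07985584513473892
grip [[277.35 263.55]]
   side [[230.5 217.3]]
seat [[385.95 141.45]]
   side [[202.8 209. ]]
axR [[484.35 141.45]]
   side [[203.1 194.7]]
cheekR front [[459.   207.75]]
   side [[217.1 192.7]]
cheekL [[313.2 207.6]]
   side [[217.4 214.1]]
plate [[386.1  18.3]]
   side [[175.2 216.3]]
base corner [[434.4 176.1]]
   side [[214.1 230.7]]
r1 [array([0.3947, 0.29  , 0.024 ]), array([0.2932, 0.213 , 0.024 ]), array([0.3458, 0.2499, 0.044 ])]
```

```bash
python3 - <<'E'
from h import *
im=np.load("pics/side2.npz")["px"][150:310,150:310,::-1]
cv2.imwrite("pics/s2c.png",cv2.resize(im,None,fx=3.5,fy=3.5,interpolation=cv2.INTER_CUBIC))
E
```

```text
(no output)
```

View pics/s2c.png

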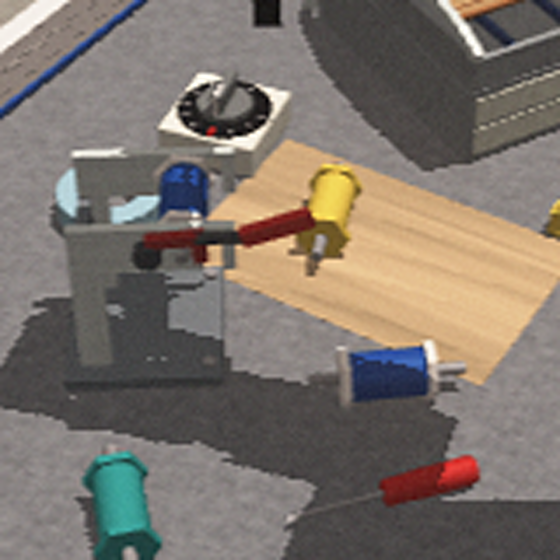

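```bash
cat >> h.py <<'E'
HO=np.array([.539,.277]);HY=.596
def HW(x,y,z):
    c,s=np.cos(HY),np.sin(HY);return np.array([HO[0]+c*x-s*y,HO[1]+s*x+c*y,z])
E
python3 - <<'E'
from h import *
go(HW(-.084,.0785,.191),down(HY))
a0=np.arctan2(30,115)
A=np.linspace(a0,a0+2.1,31)
X=30-119*np.cos(A);Z=119*np.sin(A)
for k in range(6):
  i=5*k;print([(round(X[i+j]-X[i]),-round(Z[i+j]-Z[i])) for j in range(1,6)])
E
```

```text
shift [ -4.6 -75.4 218.2]
turn [-0.   0.1 -0. ]
[(2, -8), (5, -16), (9, -23), (13, -31), (17, -38)]
[(5, -7), (10, -13), (16, -19), (23, -24), (29, -29)]
[(7, -5), (14, -9), (22, -12), (30, -15), (37, -18)]
[(8, -2), (16, -3), (25, -4), (33, -4), (41, -4)]
[(8, 1), (16, 3), (24, 5), (32, 7), (40, 11)]
[(7, 4), (15, 8), (21, 13), (28, 18), (34, 24)]
```

```bash
python3 -m crank '[-5,-38,30,0,0,0,0,-5,-75,65,0,0,0,0,-5,-75,100,0,0,0,0,-5,-75,130,0,0,0,60,-5,-75,160,0,0,0,100]' 6 |sed -n 2,3p
python3 -m crank '[0,0,0,0,0,0,120,0,0,25,0,0,0,130,0,0,50,0,0,0,130,0,0,58,0,0,0,130,0,0,58,0,0,0,130]' 6 |sed -n 2,5p
python3 - <<'E'
from h import *
st();go(HW(-.084,.0785,.191),down(HY));snap("wrist","pics/w3");snap("side","pics/side3")
a=np.load("pics/w3.npz")["px"][:,:,::-1];b=np.load("pics/side3.npz")["px"][130:290,140:300,::-1]
d=np.load("pics/w2.npz")["px"][60:170,400:510,::-1]
f=lambda i,s:cv2.resize(i,(s[0],s[1]),interpolation=cv2.INTER_CUBIC)
z=np.zeros((600,800,3),np.uint8);z[:384,:400]=f(a,(512,384))[:,56:456];z[:400,400:]=f(b,(400,400));z[400:600,400:600]=f(d,(200,200));cv2.imwrite("pics/c3.png",z)
E
```

```text
position: [0.4236, 0.2951, 0.2475]
tool_rot: [0.956, 0.295, -0.001, 0.0]
position: [0.4247, 0.2944, 0.1911]
tool_rot: [0.956, 0.294, -0.002, 0.0]
ft_force: [-0.7, 0.0, 1.3]
grip_width: 0.0488
t 9.1 p [0.4247 0.2944 0.1911] x [ 0.828  0.561 -0.003] z [-0.003 -0.001 -1.   ] w 0.0488 gf 0.0 F [-0.7  0.   1.3] q [ 0.39  0.46  1.76 -0.    0.92  1.36]
shift [0.8 0.1 0.1]
turn [-0.   0.2 -0. ]
```

View pics/c3.png

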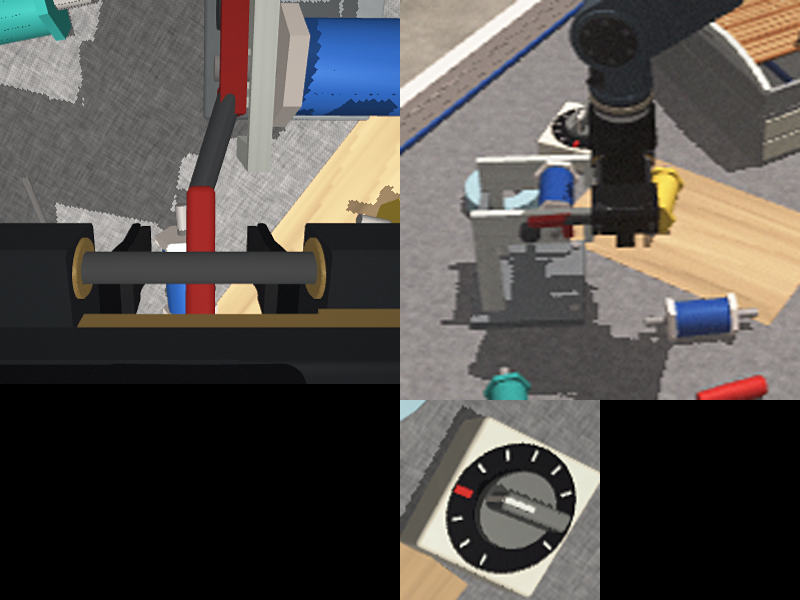

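```bash
python3 -m crank '[0,0,0,0,0,0,255,0,0,0,0,0,0,255,0,0,0,0,0,0,255,0,0,0,0,0,0,255,0,0,0,0,0,0,255]' 8 |sed -n 4,6p
python3 -m crank '[2,0,-8,0,0,0,255,5,0,-16,0,0,0,255,9,0,-23,0,0,0,255,13,0,-31,0,0,0,255,17,0,-38,0,0,0,255]' |sed -n 2,6p
python3 -m crank '[5,0,-7,0,0,0,255,10,0,-13,0,0,0,255,16,0,-19,0,0,0,255,23,0,-24,0,0,0,255,29,0,-29,0,0,0,255]' |sed -n 2,6p
```

```text
ft_force: [0.1, -0.1, 0.3]
grip_width: 0.0173
grip_force: 0.0
position: [0.4401, 0.3041, 0.2307]
tool_rot: [0.956, 0.294, 0.001, 0.001]
ft_force: [4.0, -3.8, -3.9]
grip_width: 0.012
grip_force: 8.0
position: [0.4635, 0.3198, 0.2592]
tool_rot: [0.956, 0.294, -0.0, 0.001]
ft_force: [3.0, -3.4, -4.8]
grip_width: 0.0121
grip_force: 8.0
```

Gripping at 12 mm and swinging cleanly; continue the arc.

```bash
python3 -m crank '[7,0,-5,0,0,0,255,14,0,-9,0,0,0,255,22,0,-12,0,0,0,255,30,0,-15,0,0,0,255,37,0,-18,0,0,0,255]' |sed -n 2,6p
python3 -m crank '[8,0,-2,0,0,0,255,16,0,-3,0,0,0,255,25,0,-4,0,0,0,255,33,0,-4,0,0,0,255,41,0,-4,0,0,0,255]' |sed -n 4,6p
python3 -m crank '[8,0,1,0,0,0,255,16,0,3,0,0,0,255,24,0,5,0,0,0,255,32,0,7,0,0,0,255,40,0,11,0,0,0,255]' |sed -n 4,6p
python3 -m crank '[7,0,4,0,0,0,255,15,0,8,0,0,0,255,21,0,13,0,0,0,255,28,0,18,0,0,0,255,34,0,24,0,0,0,255]' |sed -n 2,6p
python3 - <<'E'
from h import *
st();o=robot.get_obs();p=o["position"][:2]-HO;print(p@[np.cos(HY),np.sin(HY)],p@[-np.sin(HY),np.cos(HY)]);snap("wrist","pics/w4");snap("side","pics/side4")
a=np.load("pics/w4.npz")["px"][:,:,::-1];b=np.load("pics/side4.npz")["px"][130:290,140:300,::-1]
f=lambda i,s:cv2.resize(i,(s[0],s[1]),interpolation=cv2.INTER_CUBIC)
z=np.zeros((400,800,3),np.uint8);z[:384,:400]=a[:,56:456];z[:400,400:]=f(b,(400,400));cv2.imwrite("pics/c4.png",z)
E
```

```text
position: [0.4938, 0.3401, 0.2769]
tool_rot: [0.956, 0.294, -0.001, 0.002]
ft_force: [3.5, -5.3, -4.8]
grip_width: 0.0123
grip_force: 8.0
ft_force: [2.8, -6.8, -0.9]
grip_width: 0.0123
grip_force: 8.0
ft_force: [3.8, -5.8, 4.2]
grip_width: 0.0122
grip_force: 8.0
position: [0.5928, 0.4062, 0.2493]
tool_rot: [0.956, 0.293, 0.005, 0.001]
ft_force: [6.7, -4.2, 5.5]
grip_width: 0.0123
grip_force: 8.0
t 12.12 p [0.5928 0.4062 0.2493] x [0.828 0.561 0.009] z [ 0.01   0.002 -1.   ] w 0.0123 gf 8.0 F [ 6.7 -4.2  5.5] q [ 0.45  0.65  1.18 -0.    1.3   1.42]
0.1170735999264719 0.07676385985946473
```

View pics/c4.png

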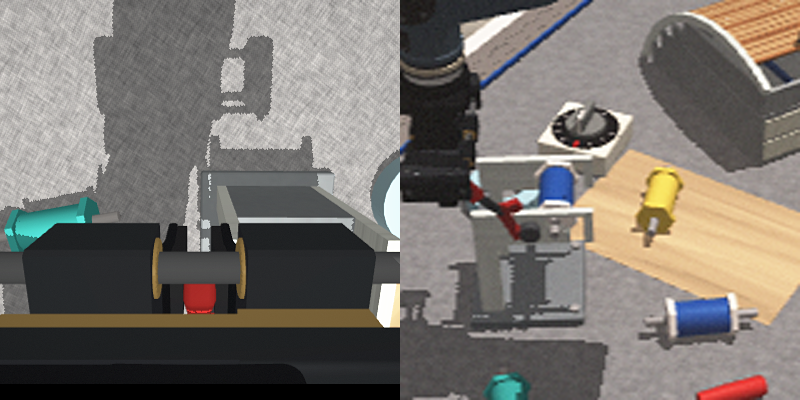

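```bash
python3 -m crank '[0,0,0,0,0,0,60,0,0,0,0,0,0,60,0,0,0,0,0,0,60,0,0,-40,0,0,0,60,0,0,-80,0,0,0,0]' |sed -n 5p
python3 -m crank '[0,0,-30,0,0,-7,0,-30,19,-30,0,0,-14,0,-60,38,-30,0,0,-21,0,-90,57,-30,0,0,-28,0,-117,77,-30,0,0,-35,0]' |sed -n 2p
python3 -m crank '[0,0,0,0,0,-7,0,0,0,0,0,0,-14,0,0,0,0,0,0,-21,0,0,0,0,0,0,-28,0,0,0,0,0,0,-35,0]' |sed -n 2p
python3 -m crank '[0,0,0,0,0,-7,0,0,0,0,0,0,-14,0,0,0,0,0,0,-20,0,0,0,0,0,0,-20,0,0,0,0,0,0,-20,0]' |sed -n 2p
python3 - <<'E'
from h import *
st();go(HW(0,0,.164),down(HY+np.pi/2));snap("wrist","pics/w5");snap("side","pics/side5")
E
```

```text
grip_width: 0.0375
position: [0.5327, 0.2763, 0.3559]
position: [0.534, 0.2773, 0.3558]
position: [0.5344, 0.2773, 0.3557]
t 13.88 p [0.5344 0.2773 0.3557] x [-0.56   0.828  0.001] z [-0.001  0.    -1.   ] w 0.0871 gf 0.0 F [-0.5  0.2  0.3] q [ 0.29  0.39  1.35  0.    1.4  -0.3 ]
shift [ -3.    3.8 191.7]
turn [-0.  -0.1 -0.1]
```

```bash
python3 -m crank '[-3,4,40,0,0,0,0,-3,4,80,0,0,0,0,-3,4,120,0,0,0,0,-3,4,120,0,0,0,0,-3,4,120,0,0,0,0]' |sed -n 2p
python3 - <<'E'
from h import *
st();go(HW(0,0,.164),down(HY+np.pi/2));snap("wrist","pics/w6");
a=np.load("pics/w6.npz")["px"][:,:,::-1];b=np.load("pics/side5.npz")["px"][130:290,140:300,::-1]
f=lambda i,s:cv2.resize(i,(s[0],s[1]),interpolation=cv2.INTER_CUBIC)
z=np.zeros((400,800,3),np.uint8);z[:384,:400]=a[:,56:456];z[:400,400:]=f(b,(400,400));cv2.imwrite("pics/c6.png",z)
E
```

```text
position: [0.5387, 0.2763, 0.2341]
t 14.4 p [0.5387 0.2763 0.2341] x [-0.561  0.828  0.002] z [-0.006 -0.001 -1.   ] w 0.087 gf 0.0 F [ 0.4 -0.1  0.8] q [ 0.29  0.52  1.49  0.    1.14 -0.31]
shift [ 0.3  1.  70.1]
turn [-0.3 -0.1 -0. ]
```

View pics/c6.png

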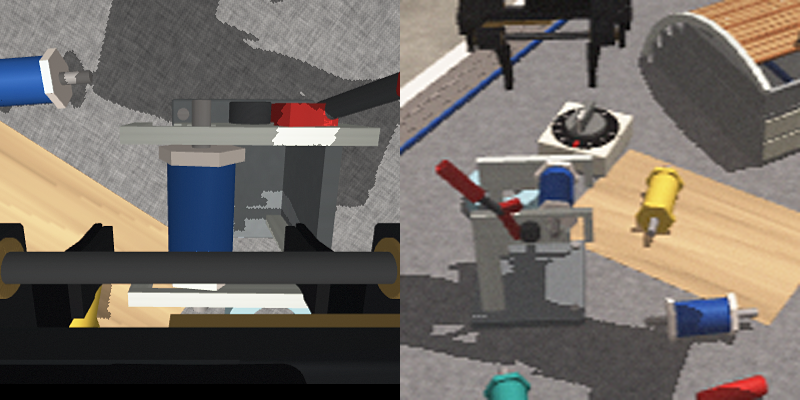

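```bash
python3 -m crank '[0,0,25,0,0,0,0,0,1,50,0,0,0,0,0,1,70,0,0,0,0,0,1,70,0,0,0,60,0,1,70,0,0,0,255]' 20 |sed -n 2,6p
python3 -m crank '[0,0,0,0,0,0,255,0,0,0,0,0,0,255,0,0,0,0,0,0,255,0,0,0,0,0,0,255,0,0,0,0,0,0,255]' 35 |sed -n 2,6p
python3 -m crank '[0,0,0,0,0,0,255,0,0,0,0,0,0,255,0,0,-2,0,0,0,255,0,0,-5,0,0,0,255,0,0,-7,0,0,0,255]' 35 |sed -n 2,6p
python3 -c "
from h import *;st();print((robot.get_obs()['position'][:2]-HO)@np.array([[np.cos(HY),-np.sin(HY)],[np.sin(HY),np.cos(HY)]]))"
```

```text
position: [0.5423, 0.2777, 0.168]
tool_rot: [0.468, 0.884, 0.001, 0.001]
ft_force: [0.1, 0.2, -0.3]
grip_width: 0.0799
grip_force: 0.0
position: [0.5412, 0.2773, 0.1667]
tool_rot: [0.468, 0.884, 0.001, 0.001]
ft_force: [-0.5, 0.6, 0.1]
grip_width: 0.0481
grip_force: 0.0
position: [0.5411, 0.2774, 0.1725]
tool_rot: [0.468, 0.884, 0.0, -0.0]
ft_force: [0.4, 0.9, -3.6]
grip_width: 0.0434
grip_force: 35.0
t 15.7 p [0.5411 0.2774 0.1725] x [-0.562  0.827  0.   ] z [ 0.     0.001 -1.   ] w 0.0434 gf 35.0 F [ 0.4  0.9 -3.6] q [ 0.29  0.6   1.55  0.    1.   -0.31]
[ 0.00202539 -0.00084076]
```

```bash
python3 -m crank '[0,-6,0,0,0,0,255,0,-12,0,0,0,0,255,0,-18,0,0,0,0,255,0,-26,0,0,0,0,255,0,-26,0,0,0,0,255]' |sed -n 2,6p
python3 -m crank '[0,0,4,0,0,0,255,0,0,8,0,0,0,255,0,0,12,0,0,0,255,0,0,16,0,0,0,255,0,0,20,0,0,0,255]' |sed -n 2,6p
python3 -c "
from h import *;st();print((robot.get_obs()['position'][:2]-HO)@np.array([[np.cos(HY),-np.sin(HY)],[np.sin(HY),np.cos(HY)]]))"
```

```text
position: [0.5168, 0.2614, 0.1724]
tool_rot: [0.468, 0.884, -0.001, -0.001]
ft_force: [-0.3, -1.2, -3.7]
grip_width: 0.0436
grip_force: 35.0
position: [0.5195, 0.2626, 0.1522]
tool_rot: [0.468, 0.884, -0.0, -0.0]
ft_force: [1.1, 0.1, -3.5]
grip_width: 0.0435
grip_force: 35.0
t 16.53 p [0.5195 0.2626 0.1522] x [-0.562  0.827  0.   ] z [-0. -0. -1.] w 0.0435 gf 35.0 F [ 1.1  0.1 -3.5] q [ 0.28  0.6   1.63  0.    0.92 -0.32]
[-0.02419891 -0.00094795]
```

```bash
python3 -m crank '[0,0,5,0,0,0,255,0,0,10,0,0,0,255,0,0,15,0,0,0,255,0,0,19,0,0,0,255,0,0,19,0,0,0,255]' |sed -n 2,6p
python3 -m crank '[0,-10,0,0,0,0,255,0,-25,0,0,0,0,255,0,-45,0,0,0,0,255,0,-65,0,0,0,0,255,0,-85,0,0,0,0,255]' |sed -n 2,6p
python3 -m crank '[0,-20,0,0,0,0,255,0,-35,0,0,0,0,255,0,-35,-20,0,0,0,255,0,-35,-60,0,0,0,255,0,-35,-100,0,0,0,255]' |sed -n 2,6p
python3 -c "
from h import *;st();print((robot.get_obs()['position'][:2]-HO)@np.array([[np.cos(HY),-np.sin(HY)],[np.sin(HY),np.cos(HY)]]))"
```

```text
position: [0.5188, 0.2624, 0.1327]
tool_rot: [0.468, 0.884, -0.001, -0.001]
ft_force: [0.3, 0.5, -2.8]
grip_width: 0.0434
grip_force: 35.0
position: [0.4487, 0.2145, 0.1341]
tool_rot: [0.468, 0.884, 0.0, 0.0]
ft_force: [-0.5, 0.1, -3.5]
grip_width: 0.0433
grip_force: 35.0
position: [0.4189, 0.1947, 0.2342]
tool_rot: [0.468, 0.884, -0.001, -0.001]
ft_force: [1.6, -0.2, -5.2]
grip_width: 0.0428
grip_force: 35.0
t 17.78 p [0.4189 0.1947 0.2342] x [-0.562  0.827  0.002] z [-0.004 -0.001 -1.   ] w 0.0428 gf 35.0 F [ 1.6 -0.2 -5.2] q [ 0.19  0.33  1.84  0.    0.97 -0.4 ]
[-0.14560587 -0.00072921]
```

```bash
python3 - <<'E'
from h import *
f="pics/w2";g=lambda u,v,z:atz(f,u/1.5-.25,v/1.5-.25,z)
print("yellow",g(525,278,.03),g(455,267,.024),g(586,295,.024))
print("board L edge",g(492,123,0),g(320,373,0), "corner",g(655,240,0), g(460,470,0))
go([.395,.12,.06])
E
```

```text
yellow [0.5108 0.0838 0.03  ] [0.4789 0.1491 0.024 ] [0.5322 0.017  0.024 ]
board L edge [0.6181 0.2005 0.    ] [0.289  0.1981 0.    ] corner [ 0.621  -0.0166  0.    ] [ 0.2772 -0.0102  0.    ]
shift [-48.6 -61.1 174.3]
```

```bash
python3 -m crank '[-20,-20,20,0,0,0,255,-40,-40,45,0,0,0,255,-60,-60,70,0,0,0,255,-71,-65,100,0,0,0,255,-71,-65,130,0,0,0,255]' |sed -n 2,6p
python3 -m crank '[0,0,20,0,0,0,255,0,0,40,0,0,0,255,0,0,52,0,0,0,255,0,0,58,0,0,0,255,0,0,60,0,0,0,255]' |sed -n 2,6p
python3 -c "
from h import *;st()"
```

```text
position: [0.4079, 0.0978, 0.1039]
tool_rot: [0.469, 0.883, 0.001, 0.002]
ft_force: [0.1, 1.0, -3.8]
grip_width: 0.0433
grip_force: 35.0
position: [0.4068, 0.0998, 0.0432]
tool_rot: [0.468, 0.884, -0.0, -0.0]
ft_force: [-0.3, -0.2, -3.4]
grip_width: 0.0432
grip_force: 35.0
t 18.62 p [0.4068 0.0998 0.0432] x [-0.562  0.827  0.   ] z [-0.  0. -1.] w 0.0432 gf 35.0 F [-0.3 -0.2 -3.4] q [-0.03  0.68  2.09  0.    0.36 -0.62]
```

```bash
python3 -m crank '[0,0,3,0,0,0,255,0,0,3,0,0,0,80,0,0,3,0,0,0,80,0,0,3,0,0,0,80,0,0,3,0,0,0,80]' |sed -n 4,6p
python3 -m crank '[0,0,0,0,0,0,70,0,0,-40,0,0,0,70,0,0,-80,0,0,0,60,0,0,-120,0,0,0,0,0,0,-160,0,0,0,0]' |sed -n 2p
python3 -m crank '[0,0,-40,0,0,0,0,0,0,-80,0,0,0,0,0,0,-120,0,0,0,0,0,0,-160,0,0,0,0,0,0,-200,0,0,0,0]' |sed -n 2p
python3 -m crank '[-36,-16,-10,0,0,0,0,-72,-32,-20,0,0,0,0,-108,-48,-30,0,0,0,0,-144,-64,-40,0,0,0,0,-178,-80,-50,0,0,0,0]' |sed -n 2p
python3 -m crank '[-36,-16,0,0,0,-6,0,-72,-32,0,0,0,-12,0,-108,-48,0,0,0,-18,0,-144,-64,0,0,0,-24,0,-178,-80,0,0,0,-28,0]' |sed -n 2p
python3 -m crank '[0,0,0,0,0,0,0,0,0,0,0,0,0,0,0,0,0,0,0,0,0,0,0,0,0,0,0,0,0,0,0,0,0,0,0]' | sed -n 2p
python3 - <<'E'
from h import *
st();snap("wrist","pics/w7",1.5)
E
```

```text
ft_force: [0.2, -0.3, 0.2]
grip_width: 0.0578
grip_force: 0.0
position: [0.4053, 0.0999, 0.2023]
position: [0.4049, 0.0999, 0.4032]
position: [0.4395, -0.0938, 0.4515]
position: [0.4735, -0.2863, 0.4506]
position: [0.4738, -0.2829, 0.4512]
t 21.12 p [ 0.4738 -0.2829  0.4512] x [-0.885  0.465 -0.   ] z [ 0.  0. -1.] w 0.0869 gf 0.0 F [0.2 0.3 0.8] q [-0.74  0.25  1.31  0.    1.58 -1.83]
```

View pics/w7.png

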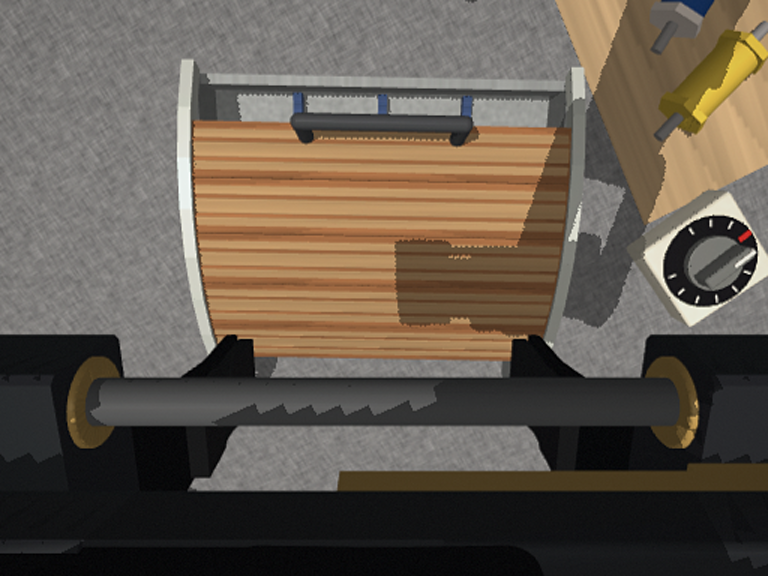

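```bash
python3 - <<'E'
from h import *
f="pics/w7";g=lambda u,v,z:atz(f,u/1.5-.25,v/1.5-.25,z)
for z in(.195,.2,.205):
  a,b=g(292,121,z),g(471,126,z);print("bar",a,b,np.linalg.norm(a-b),(a+b)/2)
d=(b-a);yaw=np.arctan2(-d[0],d[1]);print("yaw bar",yaw)
a,b=g(202,73,.132),g(568,82,.132);d=b-a;print("front",a,b,np.linalg.norm(d),np.arctan2(-d[0],d[1]))
yaw=np.arctan2(-d[0],d[1]);ex=np.array([np.cos(yaw),np.sin(yaw)]);m=(a+b)[:2]/2;print("origin if outer -107",m+.107*ex)
a,b=g(204,82,.132),g(566,90,.132);print("inner edge origin",(a+b)[:2]/2+.102*ex)
o=m+.107*ex;ey=np.array([-ex[1],ex[0]])
for sh in(.1,.15,.18,.2,.25):
  t=-.394+sh;P=lambda y:np.r_[o+294e-3*np.sin(t)*ex+y*ey,-.085+.294*np.cos(t)];print(sh,proj(f,np.array([P(-.06),P(.06)]))*1.5+.4, P(0))
# rib check: ribs at y=-76,0,76 top z .102
for y in(-.076,0,.076):print("rib front",proj(f,np.r_[o-.1*ex+y*ey,.102])*1.5+.4)
# dial
v=g(756,252,.075),g(697,283,.074);d=(v[0]-v[1])[:2];y=np.arctan2(d[1],d[0]);print("dial",v,(-y-2.965)%(2*np.pi))
E
```

```text
bar [ 0.3601 -0.297   0.195 ] [ 0.4239 -0.1828  0.195 ] 0.13081314918615788 [ 0.392  -0.2399  0.195 ]
bar [ 0.3608 -0.2964  0.2   ] [ 0.4237 -0.1837  0.2   ] 0.12906471245077022 [ 0.39225 -0.24005  0.2    ]
bar [ 0.3614 -0.2958  0.205 ] [ 0.4236 -0.1845  0.205 ] 0.12750109803448753 [ 0.3925  -0.24015  0.205  ]
yaw bar -0.5096124017400546
front [ 0.2843 -0.3513  0.132 ] [ 0.4315 -0.0856  0.132 ] 0.3037504403288989 -0.5059153757274861
origin if outer -107 [ 0.45149624 -0.27030309]
inner edge origin [ 0.45297259 -0.27093005]
0.1 [[301.75  94.6 ]
 [468.7   98.65]] [ 0.37697249 -0.22901632  0.19638517]
0.15 [[301.3  115.  ]
 [468.25 119.05]] [ 0.38936732 -0.23588315  0.20029154]
0.18 [[301.15 127.3 ]
 [467.95 131.35]] [ 0.39688075 -0.24004566  0.20229364]
0.2 [[301.   135.7 ]
 [467.65 139.6 ]] [ 0.40191743 -0.24283602  0.20348484]
0.25 [[300.85 156.4 ]
 [466.9  160.45]] [ 0.41459147 -0.24985755  0.20595707]
rib front [[299.5  88.9]]
rib front [[385.  91.]]
rib front [[470.35  93.1 ]]
dial (array([0.6723, 0.0425, 0.075 ]), array([ 0.676 , -0.0208,  0.074 ])) 1.689003596622202
```

```bash
cat >> h.py <<'E'
SO=np.array([.452,-.2705]);SY=-.507
def SW(x,y,z):
    c,s=np.cos(SY),np.sin(SY);return np.array([SO[0]+c*x-s*y,SO[1]+s*x+c*y,z])
E
python3 -m crank '[30,0,20,0,0,7,0,60,0,40,0,0,14,0,92,0,60,0,0,21,0,92,0,80,0,0,28,0,92,0,100,0,0,35,0]' 20|sed -n 2p
python3 -m crank '[0,0,20,0,0,7,0,0,0,40,0,0,14,0,0,0,60,0,0,21,0,0,0,80,0,0,28,0,0,0,80,0,0,35,0]' 20|sed -n 2p
python3 -m crank '[0,0,0,0,0,7,40,0,0,0,0,0,14,90,0,0,0,0,0,21,120,0,0,0,0,0,21,120,0,0,0,0,0,21,120]' 20|sed -n 2p
python3 - <<'E'
from h import *
st();go([.3923,-.24,.207],down(SY+np.pi/2))
t0=-.394+.163;A=np.linspace(t0,-.394+.75,26)
X=294*np.sin(A);Z=294*np.cos(A)
for k in range(5):
  i=5*k;print([(round(X[i+j]-X[i]),-round(Z[i+j]-Z[i])) for j in range(1,6)])
E
```

```text
position: [0.3912, -0.2394, 0.3508]
position: [0.391, -0.239, 0.268]
position: [0.3928, -0.241, 0.2712]
t 22.42 p [ 0.3928 -0.241   0.2712] x [ 0.478  0.878 -0.   ] z [ 0.001 -0.001 -1.   ] w 0.0618 gf 0.0 F [-0.2 -0.7  0.3] q [-0.79  0.27  1.8  -0.    1.07 -0.3 ]
shift [ 0.7 -1.  64.2]
turn [0.  0.  0.5]
[(7, -2), (14, -3), (20, -4), (27, -5), (34, -6)]
[(7, -1), (14, -1), (21, -2), (28, -2), (34, -2)]
[(7, 0), (14, 0), (21, 1), (28, 1), (34, 2)]
[(7, 1), (14, 2), (20, 3), (27, 5), (34, 6)]
[(7, 2), (13, 4), (20, 6), (26, 8), (33, 10)]
```

```bash
python3 -m crank '[0,0,25,0,0,0,120,0,-1,50,0,0,0,120,0,-1,64,0,0,0,120,0,-1,64,0,0,0,255,0,-1,64,0,0,0,255]' 25|sed -n 2,6p
python3 -m crank '[0,0,0,0,0,0,255,0,0,0,0,0,0,255,0,0,0,0,0,0,255,0,0,0,0,0,0,255,0,0,0,0,0,0,255]' 25|sed -n 2,6p
python3 -m crank '[0,7,-2,0,0,0,255,0,14,-3,0,0,0,255,0,20,-4,0,0,0,255,0,27,-5,0,0,0,255,0,34,-6,0,0,0,255]' 25|sed -n 2,6p
python3 -c "
from h import *;st()"
```

```text
position: [0.3917, -0.2407, 0.2067]
tool_rot: [0.86, 0.51, -0.0, -0.001]
ft_force: [-0.2, -0.6, 0.5]
grip_width: 0.0393
grip_force: 0.0
position: [0.3918, -0.2412, 0.2076]
tool_rot: [0.861, 0.509, -0.0, 0.0]
ft_force: [-0.8, -0.0, 3.9]
grip_width: 0.0111
grip_force: 25.0
position: [0.4213, -0.2574, 0.2132]
tool_rot: [0.861, 0.509, -0.001, -0.001]
ft_force: [-4.5, 0.3, 2.7]
grip_width: 0.0113
grip_force: 25.0
t 23.67 p [ 0.4213 -0.2574  0.2132] x [ 0.481  0.877 -0.   ] z [-0.002  0.001 -1.   ] w 0.0113 gf 25.0 F [-4.5  0.3  2.7] q [-0.77  0.4   1.79 -0.    0.95 -0.27]
```

```bash
python3 -m crank '[0,7,-1,0,0,0,255,0,14,-1,0,0,0,255,0,21,-2,0,0,0,255,0,28,-2,0,0,0,255,0,34,-2,0,0,0,255]' |sed -n 2,4p
python3 -m crank '[0,7,0,0,0,0,255,0,14,0,0,0,0,255,0,21,1,0,0,0,255,0,28,1,0,0,0,255,0,34,2,0,0,0,255]' |sed -n 2,4p
python3 -m crank '[0,7,1,0,0,0,255,0,14,2,0,0,0,255,0,20,3,0,0,0,255,0,27,5,0,0,0,255,0,34,6,0,0,0,255]' |sed -n 2,4p
python3 -m crank '[0,7,2,0,0,0,255,0,13,4,0,0,0,255,0,20,6,0,0,0,255,0,26,8,0,0,0,255,0,32,10,0,0,0,255]' |sed -n 2,6p
python3 -c "
from h import *;st();print((robot.get_obs()['position'][:2]-SO)@np.array([[np.cos(SY),-np.sin(SY)],[np.sin(SY),np.cos(SY)]]))"
```

```text
position: [0.4523, -0.2745, 0.2151]
tool_rot: [0.861, 0.509, 0.0, 0.0]
ft_force: [-3.2, -0.6, 4.9]
position: [0.482, -0.2909, 0.2127]
tool_rot: [0.861, 0.509, 0.0, 0.0]
ft_force: [-1.7, 0.3, 5.7]
position: [0.5114, -0.307, 0.2065]
tool_rot: [0.861, 0.509, -0.0, -0.0]
ft_force: [-4.5, -0.2, 0.7]
position: [0.5395, -0.3224, 0.1965]
tool_rot: [0.861, 0.509, -0.0, -0.0]
ft_force: [-2.6, -1.4, 1.5]
grip_width: 0.0109
grip_force: 25.1
t 25.33 p [ 0.5395 -0.3224  0.1965] x [ 0.482  0.876 -0.   ] z [-0. -0. -1.] w 0.0109 gf 25.1 F [-2.6 -1.4  1.5] q [-0.72  0.59  1.47 -0.    1.08 -0.21]
[ 0.10167057 -0.00293437]
```

```bash
python3 -m crank '[0,0,0,0,0,0,120,0,0,0,0,0,0,120,0,0,0,0,0,0,100,0,0,-40,0,0,0,60,0,0,-80,0,0,0,0]' 25|sed -n 2,6p
python3 -m crank '[0,0,-40,0,0,0,0,0,0,-80,0,0,0,0,20,-21,-100,0,0,0,0,40,-42,-100,0,0,0,0,60,-63,-100,0,0,0,0]' |sed -n 2p
python3 -m crank '[24,-26,0,0,0,0,0,48,-52,0,0,0,0,0,72,-78,0,0,0,0,0,96,-104,0,0,0,0,0,123,-129,0,0,0,0,0]' |sed -n 2p
python3 -m crank '[24,-26,0,0,0,-7,0,48,-52,0,0,0,-14,0,72,-78,0,0,0,-21,0,96,-104,0,0,0,-28,0,122,-129,0,0,0,-35,0]' |sed -n 2p
python3 -m crank '[0,0,0,0,0,-7,0,0,0,0,0,0,-14,0,0,0,0,0,0,-21,0,0,0,0,0,0,-28,0,0,0,0,0,0,-28,0]' |sed -n 2p
python3 - <<'E'
from h import *
st();go([.4053,.0999,.06],down(2.167));snap("wrist","pics/w8",1.5)
E
```

```text
position: [0.5378, -0.3203, 0.2746]
tool_rot: [0.861, 0.509, -0.001, -0.004]
ft_force: [0.8, -1.0, 0.3]
grip_width: 0.0364
grip_force: 0.0
position: [0.5132, -0.2385, 0.3792]
position: [0.4578, -0.0673, 0.377]
position: [0.4033, 0.1017, 0.3771]
position: [0.4043, 0.1005, 0.377]
t 27.42 p [0.4043 0.1005 0.377 ] x [-0.564  0.825  0.   ] z [ 0.001  0.001 -1.   ] w 0.0871 gf 0.0 F [-0.4 -0.5  0.2] q [-0.03  0.08  1.73  0.    1.33 -0.63]
shift [-1.10e+00  1.00e-01  3.17e+02]
turn [ 0.1 -0.   0.2]
```

View pics/w8.png

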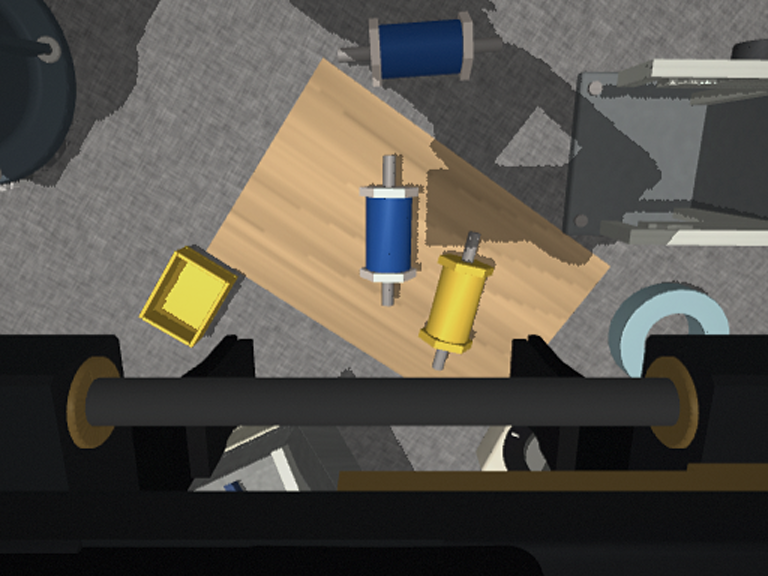

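```bash
python3 - <<'E'
from h import *
f="pics/w8";g=lambda u,v,z:atz(f,u/1.5-.25,v/1.5-.25,z)
def r(n,a,b,s):
  A,B=g(*a,.024),g(*b,.024);d=(A-B)[:2];print(n,A,B,"len",np.linalg.norm(d),"mid",(A+B)/2,"yaw",np.arctan2(d[1],d[0]),"sleeve",g(*s,.04))
r("r0",(390,157),(387,304),(389,233))
r("r1",(341,56),(501,45),(422,49))
go([.4053,.0999,.06],down(2.167))
E
```

```text
r0 [0.3718 0.162  0.024 ] [0.4497 0.0439 0.024 ] len 0.1414779841530123 mid [0.41075 0.10295 0.024  ] yaw 2.153897969778282 sleeve [0.4096 0.1051 0.04  ]
r1 [0.2871 0.2085 0.024 ] [0.3982 0.2955 0.024 ] len 0.1411106303578862 mid [0.34265 0.252   0.024  ] yaw -2.4772553205095265 sleeve [0.3435 0.2504 0.04  ]
shift [-9.00e-01  1.00e-01  3.17e+02]
turn [ 0.1 -0.  -0.1]
```

```bash
python3 -m crank '[-1,6,40,0,0,0,60,-1,6,80,0,0,0,60,-1,6,120,0,0,0,60,-1,6,160,0,0,0,60,-1,6,200,0,0,0,60]' 25|sed -n 2,5p
python3 -m crank '[0,0,40,0,0,0,60,0,0,75,0,0,0,60,0,0,105,0,0,0,60,0,0,125,0,0,0,60,0,0,139,0,0,0,60]' |sed -n 2,5p
python3 -m crank '[0,0,0,0,0,0,255,0,0,0,0,0,0,255,0,0,0,0,0,0,255,0,0,0,0,0,0,255,0,0,0,0,0,0,255]' 35|sed -n 2,6p
python3 -c "
from h import *;st()"
```

```text
position: [0.4105, 0.1025, 0.1758]
tool_rot: [0.47, 0.883, 0.001, 0.001]
ft_force: [0.6, 0.6, -0.4]
grip_width: 0.0682
position: [0.4097, 0.1023, 0.0357]
tool_rot: [0.47, 0.883, -0.0, -0.001]
ft_force: [0.0, -0.2, -1.1]
grip_width: 0.0666
position: [0.4109, 0.1024, 0.039]
tool_rot: [0.468, 0.884, 0.001, 0.001]
ft_force: [-0.1, -0.8, 1.6]
grip_width: 0.0429
grip_force: 35.0
t 28.72 p [0.4109 0.1024 0.039 ] x [-0.562  0.827 -0.001] z [ 0.003 -0.    -1.   ] w 0.0429 gf 35.0 F [-0.1 -0.8  1.6] q [-0.02  0.69  2.09 -0.    0.36 -0.62]
```

```bash
python3 -m crank '[0,0,-20,0,0,0,255,0,0,-55,0,0,0,255,0,0,-95,0,0,0,255,0,0,-135,0,0,0,255,0,0,-175,0,0,0,255]' 40|sed -n 2,6p
python3 -m crank '[0,0,-40,0,0,0,255,0,0,-80,0,0,0,255,0,0,-100,0,0,-6,255,0,0,-100,0,0,-13,255,0,0,-100,0,0,-20,255]' 40|sed -n 2p
python3 -m crank '[0,0,0,0,0,-7,255,0,0,0,0,0,-7,255,0,0,0,0,0,-7,255,0,0,0,0,0,-7,255,0,0,0,0,0,-7,255]' 40|sed -n 2,6p
python3 -c "
from h import *;st();go(SW(-.012,.038,.25),down(SY+np.pi));print(SW(-.012,.038,.25))"
```

```text
position: [0.4089, 0.1025, 0.215]
tool_rot: [0.468, 0.884, -0.0, -0.0]
ft_force: [1.3, -1.0, -3.8]
grip_width: 0.0431
grip_force: 40.0
position: [0.41, 0.1025, 0.3151]
position: [0.4098, 0.1024, 0.3127]
tool_rot: [0.25, 0.968, -0.0, -0.0]
ft_force: [-0.3, 0.4, -4.4]
grip_width: 0.0434
grip_force: 40.0
t 29.97 p [0.4098 0.1024 0.3127] x [-0.875  0.483  0.   ] z [-0.  0. -1.] w 0.0434 gf 40.0 F [-0.3  0.4 -4.4] q [-0.02  0.16  1.82  0.    1.16 -1.09]
shift [-205.3 -268.    62.6]
turn [-0.  -0.   0.1]
[ 0.4599607  -0.23145352  0.25      ]
```

```bash
python3 -m crank '[-22,-29,0,0,0,0,255,-44,-58,0,0,0,0,255,-66,-87,0,0,0,0,255,-88,-116,0,0,0,0,255,-110,-144,0,0,0,0,255]' 40|sed -n 2,5p
python3 -m crank '[-22,-29,0,0,0,0,255,-44,-58,0,0,0,0,255,-66,-87,0,0,0,0,255,-88,-116,0,0,0,0,255,-95,-124,0,0,0,0,255]' 40|sed -n 2,5p
python3 -m crank '[0,0,30,0,0,0,255,0,0,60,0,0,0,255,0,0,90,0,0,0,255,0,0,110,0,0,0,255,0,0,110,0,0,0,255]' 40|sed -n 2,5p
python3 - <<'E'
from h import *
st();go(SW(-.012,.038,.133),down(SY+np.pi));snap("wrist","pics/w9",1.5)
E
```

```text
position: [0.437, -0.0784, 0.3127]
tool_rot: [0.249, 0.968, 0.0, -0.0]
ft_force: [1.3, -0.3, -3.2]
grip_width: 0.0433
position: [0.4619, -0.2373, 0.3127]
tool_rot: [0.251, 0.968, -0.002, 0.002]
ft_force: [0.1, -0.3, -3.3]
grip_width: 0.0434
position: [0.458, -0.229, 0.1985]
tool_rot: [0.249, 0.968, 0.002, -0.005]
ft_force: [-0.8, 0.4, -4.6]
grip_width: 0.043
t 31.22 p [ 0.458  -0.229   0.1985] x [-0.876  0.483  0.011] z [-0.008  0.007 -1.   ] w 0.043 gf 40.0 F [-0.8  0.4 -4.6] q [-0.68  0.45  1.76  0.    0.94 -1.75]
shift [-3.6 -1.3 65.4]
turn [ 0.1 -0.6  0.2]
```

View pics/w9.png

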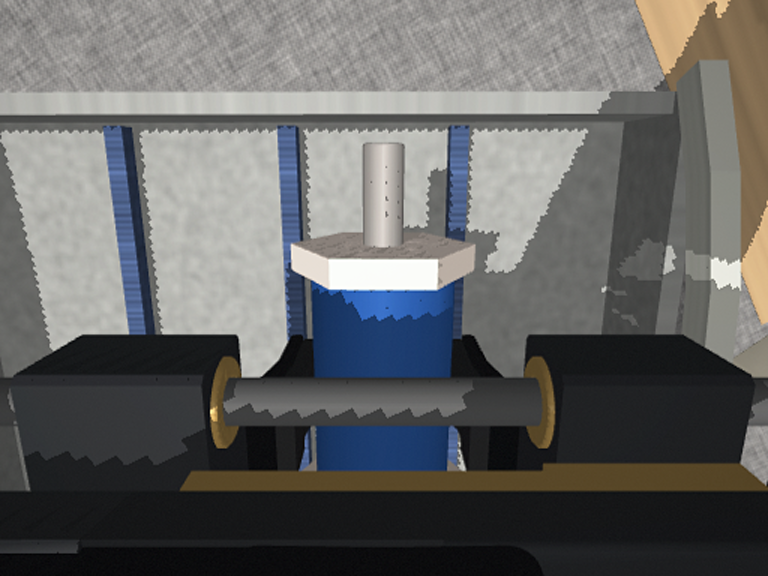

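```bash
python3 -m crank '[-3,0,20,0,0,0,255,-3,0,40,0,0,0,255,-3,0,55,0,0,0,255,-3,0,60,0,0,0,255,-3,0,63,0,0,0,255]' 40|sed -n 2,5p
python3 -m crank '[0,0,2,0,0,0,255,0,0,2,0,0,0,80,0,0,2,0,0,0,80,0,0,2,0,0,0,80,0,0,2,0,0,0,80]' 40|sed -n 2,5p
python3 -m crank '[0,0,0,0,0,0,80,0,0,-20,0,0,0,80,0,0,-60,0,0,0,80,0,0,-100,0,0,0,80,0,0,-140,0,0,0,0]' 25|sed -n 2,5p
python3 - <<'E'
from h import *
st();go([.343,.251,.35],down(-2.477+np.pi));snap("top","pics/top9")
E
```

```text
position: [0.464, -0.233, 0.1404]
tool_rot: [0.249, 0.969, -0.0, 0.001]
ft_force: [-0.0, 0.5, -3.8]
grip_width: 0.0431
position: [0.464, -0.2332, 0.1389]
tool_rot: [0.249, 0.969, -0.001, 0.001]
ft_force: [-0.3, 1.0, 0.1]
grip_width: 0.0577
position: [0.4629, -0.2324, 0.2794]
tool_rot: [0.249, 0.969, 0.0, -0.0]
ft_force: [0.8, -1.1, -0.6]
grip_width: 0.062
t 32.52 p [ 0.4629 -0.2324  0.2794] x [-0.876  0.482  0.001] z [-0.001  0.001 -1.   ] w 0.062 gf 0.0 F [ 0.8 -1.1 -0.6] q [-0.68  0.34  1.66  0.    1.14 -1.75]
shift [338.  365.8 -70.2]
turn [-1.000e-01 -1.000e-01  1.131e+02]
```

```bash
python3 -m crank '[20,22,-40,0,0,0,0,42,46,-70,0,0,0,0,66,72,-90,0,0,0,0,90,98,-90,0,0,0,0,114,124,-90,0,0,0,0]' 25|sed -n 2p
python3 -m crank '[24,26,0,0,0,0,0,48,52,0,0,0,0,0,72,78,0,0,0,0,0,96,104,0,0,0,0,0,120,130,0,0,0,0,0]' |sed -n 2p
python3 -m crank '[24,26,0,0,0,-7,0,48,52,0,0,0,-14,0,72,78,0,0,0,-21,0,96,104,0,0,0,-28,0,104,112,0,0,0,-35,0]' |sed -n 2p
python3 -m crank '[0,0,0,0,0,-7,0,0,0,0,0,0,-14,0,0,0,0,0,0,-21,0,0,0,0,0,0,-28,0,0,0,0,0,0,-32,0]' |sed -n 2p
python3 - <<'E'
from h import *
st();snap("wrist","pics/w10");snap("top","pics/top10")
a=np.load("pics/w10.npz")["px"][:260,:,::-1];b=np.load("pics/top9.npz")["px"][110:290,270:450,::-1]
c=np.load("pics/top10.npz")["px"][100:300,100:300,::-1]
f=lambda i,s:cv2.resize(i,(s[0],s[1]),interpolation=cv2.INTER_CUBIC)
z=np.zeros((600,800,3),np.uint8);z[:260,:512]=a;z[280:600,:320]=f(b,(320,320));z[280:600,330:650]=f(c,(320,320));cv2.imwrite("pics/c10.png",z)
E
```

```text
position: [0.4234, -0.0679, 0.3701]
position: [0.3797, 0.1041, 0.368]
position: [0.3419, 0.2544, 0.368]
position: [0.3432, 0.251, 0.3678]
t 34.23 p [0.3432 0.251  0.3678] x [-0.782 -0.623 -0.   ] z [ 0.  0. -1.] w 0.0872 gf 0.0 F [-0.4  0.1  0.1] q [ 0.37  0.1   1.73  0.    1.31 -1.88]
```

View pics/c10.png

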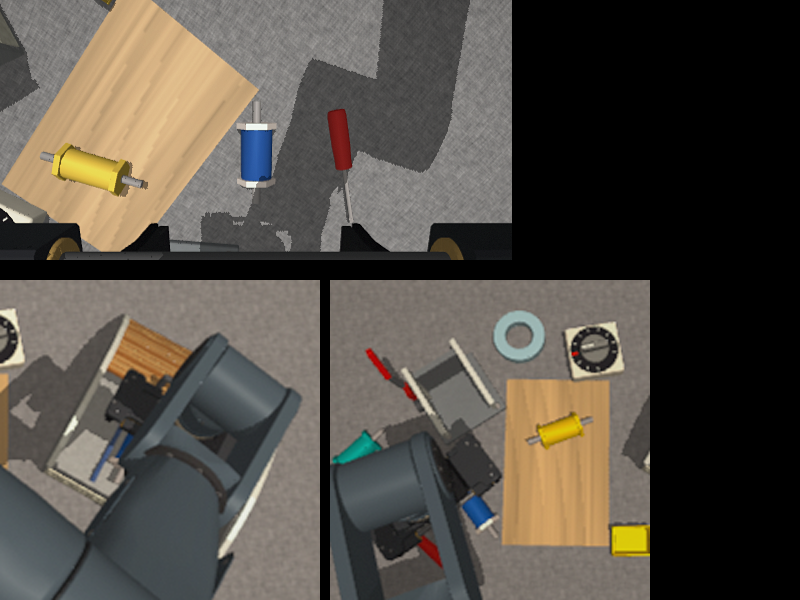

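```bash
python3 - <<'E'
from h import *
f="pics/w10"
print(atz(f,256,155,.035),atz(f,257,102,.024),atz(f,256,127,.046),atz(f,256,181,.046))
a,b=atz(f,256,130,.046),atz(f,256,180,.046);print((a+b)/2)
p=(a+b)/2;go([p[0],p[1],.0385])
E
```

```text
[0.3413 0.2526 0.035 ] [0.2851 0.2096 0.024 ] [0.311  0.2284 0.046 ] [0.3681 0.274  0.046 ]
[0.34055 0.252   0.046  ]
shift [  1.5   2.6 329.3]
```

```bash
python3 -m crank '[1,3,40,0,0,0,40,1,3,80,0,0,0,40,1,3,120,0,0,0,40,1,3,160,0,0,0,40,1,3,200,0,0,0,40]' 25|sed -n 2,5p
python3 -m crank '[0,0,40,0,0,0,40,0,0,70,0,0,0,40,0,0,95,0,0,0,40,0,0,115,0,0,0,40,0,0,129,0,0,0,40]' |sed -n 2,5p
python3 -m crank '[0,0,0,0,0,0,40,0,0,0,0,0,0,255,0,0,0,0,0,0,255,0,0,0,0,0,0,255,0,0,0,0,0,0,255]' 35|sed -n 2,6p
python3 -m crank '[0,0,0,0,0,0,255,0,0,-20,0,0,0,255,0,0,-55,0,0,0,255,0,0,-95,0,0,0,255,0,0,-135,0,0,0,255]' 40|sed -n 2,6p
python3 -c "
from h import *;st()"
```

```text
position: [0.341, 0.2527, 0.1668]
tool_rot: [-0.326, 0.945, 0.0, 0.001]
ft_force: [0.9, 0.2, 0.5]
grip_width: 0.0737
position: [0.3406, 0.2524, 0.0369]
tool_rot: [-0.326, 0.945, -0.0, -0.001]
ft_force: [-0.3, 0.1, 0.7]
grip_width: 0.0733
position: [0.3415, 0.2529, 0.0399]
tool_rot: [-0.327, 0.945, 0.0, 0.001]
ft_force: [0.4, -0.1, 0.2]
grip_width: 0.0539
grip_force: 0.0
position: [0.3396, 0.2521, 0.1751]
tool_rot: [-0.327, 0.945, -0.0, -0.001]
ft_force: [1.0, 1.4, -2.1]
grip_width: 0.0428
grip_force: 40.0
t 36.0 p [0.3396 0.2521 0.1751] x [-0.786 -0.618  0.002] z [-0.002 -0.001 -1.   ] w 0.0428 gf 40.0 F [ 1.   1.4 -2.1] q [ 0.37  0.39  2.    0.    0.76 -1.86]
```

```bash
python3 -m crank '[0,0,-40,0,0,0,255,0,0,-80,0,0,0,255,0,0,-120,0,0,0,255,4,-24,-140,0,0,0,255,10,-60,-140,0,0,0,255]' 40|sed -n 2,6p
python3 -m crank '[5,-33,0,0,0,7,255,10,-66,0,0,0,14,255,15,-99,0,0,0,21,255,20,-132,0,0,0,28,255,26,-160,0,0,0,35,255]' 40|sed -n 2,6p
python3 -m crank '[0,0,0,0,0,7,255,0,0,0,0,0,14,255,0,0,0,0,0,21,255,0,0,0,0,0,28,255,0,0,0,0,0,32,255]' 40|sed -n 2,6p
python3 -c "
from h import *;st();go(SW(-.012,-.038,.25),down(SY+np.pi));snap('top','pics/top11')"
```

```text
position: [0.3712, 0.201, 0.319]
tool_rot: [-0.33, 0.944, 0.0, 0.006]
ft_force: [1.8, 0.9, -3.0]
grip_width: 0.0424
grip_force: 40.0
position: [0.4487, 0.0557, 0.3138]
tool_rot: [-0.024, 1.0, -0.0, 0.0]
ft_force: [1.0, 0.7, -2.8]
grip_width: 0.0424
grip_force: 40.0
position: [0.4473, 0.0575, 0.3134]
tool_rot: [0.252, 0.968, -0.0, -0.001]
ft_force: [-0.3, 0.4, -2.8]
grip_width: 0.0427
grip_force: 40.0
t 37.25 p [0.4473 0.0575 0.3134] x [-0.873  0.487  0.002] z [-0.002  0.    -1.   ] w 0.0427 gf 40.0 F [-0.3  0.4 -2.8] q [-0.12  0.21  1.76  0.    1.18 -1.18]
shift [-151.9 -322.2   63.4]
turn [-0.  -0.1 -0.1]
```

```bash
python3 - <<'E'
from h import *
f="pics/top11";im=np.load(f+".npz")["px"];h=cv2.cvtColor(im,cv2.COLOR_RGB2HSV)
m=((h[...,0]>105)&(h[...,0]<125)&(h[...,1]>130)&(h[...,2]>50)).astype(np.uint8)
n,l,s,c=cv2.connectedComponentsWithStats(m)
for i in range(1,n):
  if s[i,4]>25:print(c[i].round(1),s[i])
print("expected r0",proj(f,SW(-.012,.038,.13)),"ribs",proj(f,np.array([SW(-.05,y,.1) for y in(-.076,0,.076)])))
for i in range(1,n):
  if s[i,4]>25:print(c[i].round(), atz(f,*c[i],.13), (atz(f,*c[i],.13)[:2]-SO)@np.array([[np.cos(SY),-np.sin(SY)],[np.sin(SY),np.cos(SY)]]))
E
```

```text
[76.5 80.5] [58 80 38  2 74]
[169.7  81.9] [ 97  81 143   3 253]
[351.1  84.5] [246  83 209   4 373]
[345.9 202.5] [335 191  22  24 268]
[246.  208.3] [239 204  15  10  41]
expected r0 [[346.  203.6]] ribs [[370.8 233.7]
 [348.9 221.5]
 [327.2 209.4]]
[76. 80.] [0.8478 0.6238 0.13  ] [-0.08822308  0.97398502]
[170.  82.] [0.8473 0.3243 0.13  ] [0.05676408 0.71191781]
[351.  84.] [ 0.8473 -0.2598  0.13  ] [0.34037782 0.20129461]
[346. 202.] [ 0.4633 -0.2313  0.13  ] [-0.00915531  0.03975563]
[246. 208.] [0.4414 0.0729 0.13  ] [-0.17600679  0.29505513]
```

```bash
python3 -m crank '[-15,-32,0,0,0,0,255,-30,-64,0,0,0,0,255,-46,-97,0,0,0,0,255,-61,-130,0,0,0,0,255,-76,-161,0,0,0,0,255]' 40|sed -n 2,5p
python3 -m crank '[-15,-32,0,0,0,0,255,-30,-64,0,0,0,0,255,-46,-97,0,0,0,0,255,-61,-130,0,0,0,0,255,-76,-161,0,0,0,0,255]' 40|sed -n 2,5p
python3 -m crank '[0,0,30,0,0,0,255,0,0,60,0,0,0,255,0,0,90,0,0,0,255,0,0,110,0,0,0,255,0,0,110,0,0,0,255]' 40|sed -n 2,5p
python3 - <<'E'
from h import *
st();go(SW(-.012,-.038,.134),down(SY+np.pi));snap("wrist","pics/w12")
im=np.load("pics/w12.npz")["px"];h=cv2.cvtColor(im,cv2.COLOR_RGB2HSV)
m=((h[...,0]>100)&(h[...,0]<128)&(h[...,1]>90)&(h[...,2]>40)).astype(np.uint8)
n,l,s,c=cv2.connectedComponentsWithStats(m)
for i in range(1,n):
  if s[i,4]>150:print(c[i].round(1),s[i])
E
```

```text
position: [0.4364, -0.1213, 0.3137]
tool_rot: [0.248, 0.969, 0.0, -0.0]
ft_force: [1.3, -0.0, -2.6]
grip_width: 0.0428
position: [0.4255, -0.2992, 0.3136]
tool_rot: [0.248, 0.969, 0.0, -0.0]
ft_force: [0.8, -0.3, -2.1]
grip_width: 0.0431
position: [0.4237, -0.2951, 0.1996]
tool_rot: [0.248, 0.969, 0.003, -0.005]
ft_force: [-1.3, 0.7, -2.3]
grip_width: 0.0424
t 38.55 p [ 0.4237 -0.2951  0.1996] x [-0.877  0.481  0.011] z [-0.008  0.008 -1.   ] w 0.0424 gf 40.0 F [-1.3  0.7 -2.3] q [-0.83  0.45  1.75 -0.    0.95 -1.89]
shift [-1.5 -3.  65.6]
turn [ 0.2 -0.6  0.3]
[192.1 151.1] [ 183   81   19  151 1842]
[301.9 118.5] [295  81  15  78 972]
[377.1 183.9] [ 328   81   97  171 5905]
[256.5 218.6] [ 210  180   96   72 5846]
[256.  298.1] [ 214  284   88   30 2519]
```

```bash
python3 -m crank '[-2,-3,20,0,0,0,255,-2,-3,40,0,0,0,255,-2,-3,55,0,0,0,255,-2,-3,60,0,0,0,255,-2,-3,64,0,0,0,255]' 40|sed -n 2,5p
python3 -m crank '[0,0,3,0,0,0,255,0,0,3,0,0,0,80,0,0,3,0,0,0,80,0,0,3,0,0,0,80,0,0,3,0,0,0,80]' 40|sed -n 2,5p
python3 -m crank '[0,0,0,0,0,0,80,0,0,-20,0,0,0,80,0,0,-60,0,0,0,80,0,0,-100,0,0,0,80,0,0,-140,0,0,0,0]' 25|sed -n 2,5p
python3 -m crank '[0,0,-40,0,0,0,0,0,0,-80,0,0,0,0,0,0,-120,0,0,0,0,0,0,-170,0,0,0,0,0,0,-170,0,0,0,0]' |sed -n 2p
python3 - <<'E'
from h import *
st();snap("wrist","pics/w13")
f="pics/w13";im=np.load(f+".npz")["px"];h=cv2.cvtColor(im,cv2.COLOR_RGB2HSV)
m=((h[...,0]>100)&(h[...,0]<128)&(h[...,1]>90)&(h[...,2]>40)).astype(np.uint8)
n,l,s,c=cv2.connectedComponentsWithStats(m)
M=np.array([[np.cos(SY),-np.sin(SY)],[np.sin(SY),np.cos(SY)]])
for i in range(1,n):
  if s[i,4]>60:
    x,y,w,hh,a=s[i];print(c[i].round(1),s[i],[((atz(f,u,v,.138)[:2]-SO)@M).round(3) for u,v in(c[i],(x,y),(x+w,y+hh))])
E
```

```text
position: [0.4273, -0.3018, 0.1414]
tool_rot: [0.248, 0.969, -0.0, 0.0]
ft_force: [-7.4, 4.8, 34.1]
grip_width: 0.0426
position: [0.4278, -0.3023, 0.1381]
tool_rot: [0.249, 0.969, -0.001, 0.001]
ft_force: [0.3, 0.9, 0.3]
grip_width: 0.0573
position: [0.4266, -0.3011, 0.278]
tool_rot: [0.249, 0.969, 0.001, -0.001]
ft_force: [0.1, -0.5, -0.6]
grip_width: 0.0622
position: [0.4288, -0.3033, 0.4548]
t 40.27 p [ 0.4288 -0.3033  0.4548] x [-0.876  0.481 -0.014] z [ 0.01  -0.011 -1.   ] w 0.0853 gf 0.0 F [0.4 0.1 1. ] q [-0.83  0.2   1.37  0.    1.55 -1.9 ]
[229.1 147.5] [225  83   9 133 730] [array([-0.013, -0.075]), array([-0.095, -0.079]), array([ 0.083, -0.069])]
[281.8 147.7] [278  83   8 133 678] [array([-0.014, -0.005]), array([-0.095, -0.012]), array([0.082, 0.004])]
[334.5 148. ] [328  83  14 133 802] [array([-0.014,  0.065]), array([-0.095,  0.051]), array([0.082, 0.082])]
[312.1 150.6] [ 296  125   34   53 1599] [array([-0.01 ,  0.035]), array([-0.043,  0.013]), array([0.027, 0.062])]
[255.8 151.7] [ 240  126   32   53 1598] [array([-0.008, -0.039]), array([-0.041, -0.06 ]), array([ 0.029, -0.017])]
```

```bash
python3 -m crank '[15,32,0,0,0,0,0,30,64,0,0,0,0,0,46,97,0,0,0,0,0,61,130,0,0,0,0,0,76,161,0,0,0,0,0]' |sed -n 2p
python3 -m crank '[15,32,0,0,0,0,0,30,64,0,0,0,0,0,46,97,0,0,0,0,0,61,130,0,0,0,0,0,76,161,0,0,0,0,0]' |sed -n 2p
python3 - <<'E'
from h import *
snap("top","pics/top14");snap("side","pics/side14")
M=np.array([[np.cos(SY),-np.sin(SY)],[np.sin(SY),np.cos(SY)]])
f="pics/top14";im=np.load(f+".npz")["px"];h=cv2.cvtColor(im,cv2.COLOR_RGB2HSV)
m=((h[...,0]>105)&(h[...,0]<125)&(h[...,1]>130)&(h[...,2]>50)).astype(np.uint8)
n,l,s,c=cv2.connectedComponentsWithStats(m)
for i in range(1,n):
  if s[i,4]>25 and c[i][1]>100:
    print(c[i].round(1),s[i],((atz(f,*c[i],.138)[:2]-SO)@M).round(3))
    for wx in((312.1,150.6),(255.8,151.7)):
      P=tri([(f,*c[i]),("pics/w13",*wx)]);print("   ",P,(P[:2]-SO)@M)
f="pics/side14";im=np.load(f+".npz")["px"];h=cv2.cvtColor(im,cv2.COLOR_RGB2HSV)
m=((h[...,0]>105)&(h[...,0]<125)&(h[...,1]>130)&(h[...,2]>50)).astype(np.uint8)
n,l,s,c=cv2.connectedComponentsWithStats(m)
for i in range(1,n):
  if s[i,4]>15 and c[i][0]>100: print("side",c[i].round(1),s[i])
print(proj(f,np.array([SW(-.008,.038,.12),SW(-.008,-.038,.12),SW(-.008,-.038,.13)])))
# dial in top: bright pointer/bar pixels near dial
u,v=proj("pics/top14",[.6778,.014,.075])[0];print(u,v)
im=np.load("pics/top14.npz")["px"];p=im[int(v)-14:int(v)+15,int(u)-14:int(u)+15].max(2);print("\n".join("".join("%4d"%x for x in r) for r in p))
E
```

```text
position: [0.4371, -0.1218, 0.4449]
position: [0.4479, 0.0559, 0.445]
[346.  202.3] [335 191  22  24 276] [-0.011  0.041]
    [ 0.4644 -0.2336  0.1218] [-0.0070769   0.03827907]
    [ 0.4969 -0.3273 -0.2471] [ 0.06683144 -0.02785335]
[369.1 214.4] [358 204  22  23 282] [-0.009 -0.036]
    [ 0.4156 -0.2459  0.3136] [-0.04376576  0.00383118]
    [ 0.4279 -0.302   0.1249] [-0.0057733  -0.03923938]
side [118.8 206.4] [ 10 105 237 189 566]
side [309.9 141. ] [304 135  15  15 125]
side [293.5 146.4] [287 140  16  15 127]
[[296.6 148.2]
 [312.8 142.9]
 [313.1 140.7]]
265.1 139.1
 127 128 128 132 135 135 131 131 134 135 128 130 134 129 127 128 130 127 131 132 131 129 124 122 122 127 126 126 132
 128 130 131 134 135 131 129 131 136 138 134 133 135 126 121 123 126 126 124 130 140 145 159 187 183 179 212 179 128
 130 130 130 129 125 122 125 131 133 133 132 131 122 117 134 144 160 187 208 212 214 216 218 224 222 221 232 199 117
 128 128 125 122 118 114 110 111 136 154 168 177 173 158 158 184 187 216 236 234 231 229 227 226 226 226 230 197 112
 127 126 128 154 181 201 210 215 188 126 122 122 120 
[... 2171 characters left out ...]
 98  97  97  96  96  97  96  95  97  95  97  96  96  96  96  95  95  93  92  94  93  94  95  94  95  92  93  92  92
  99  99  98  99  98  98  98  97  98  96  97  96  97  96  96  96  96  96  96  96  96  96  95  96  93  94  95  95  94
 101 100 101 100 100 100 100 100 100  98  99  99  98  98  98  98  96  97  98  96  97  96  97  96  95  95  96  96  96
 104 104 102 102 102 102 101 101 101  99 100 100 100 100 100  98 100  99  99  98  99  97  97  97  97  95  97  96  97
 107 106 104 105 105 106 105 105 104 103 103 103 103 103 101 100  99 100 101 100 100  99  99  99  98  97  98  99  98
 109 109 109 109 109 108 106 107 107 106 105 105 104 105 104 104 104 102 103 102 102 102 101 101 100 100 101  99 101
```

```bash
python3 -m crank '[-26,-29,0,0,0,0,0,-52,-58,0,0,0,0,0,-79,-87,0,0,0,0,0,-105,-116,0,0,0,0,0,-131,-144,0,0,0,0,0]' 25|sed -n 2p
python3 -m crank '[-26,-29,0,0,0,7,0,-52,-58,0,0,0,14,0,-79,-87,0,0,0,21,0,-105,-116,-0,0,0,28,0,-131,-143,0,0,0,35,0]' |sed -n 2p
python3 -m crank '[0,0,20,0,0,7,0,0,0,50,0,0,14,40,0,0,80,0,0,21,80,0,0,110,0,0,28,120,0,0,140,0,0,35,120]' |sed -n 2p
python3 -m crank '[0,0,0,0,0,7,120,0,0,0,0,0,14,120,0,0,10,0,0,20,120,0,0,20,0,0,20,120,0,0,30,0,0,20,120]' |sed -n 2p
python3 - <<'E'
from h import *
st();go([.5395,-.3224,.1965],down(SY+np.pi/2))
f="pics/top10";im=np.load(f+".npz")["px"].astype(int);g=im.min(2)
pts=[];red=[]
for v in range(110,175):
  for u in range(235,295):
    p=atz(f,u,v,.075);q=atz(f,u,v,.045)
    if np.hypot(*(p[:2]-[.6778,.014]))<.027 and g[v,u]>140: pts.append(p[:2])
    r=im[v,u]
    if r[0]>130 and r[1]<70 and r[2]<70: red.append(q[:2])
pts=np.array(pts);red=np.array(red);c=np.array([.6778,.014]);print(len(pts),pts.mean(0),pts.min(0),pts.max(0),len(red),red.mean(0))
d=pts-pts.mean(0);w,V=np.linalg.eigh(d.T@d);y=np.arctan2(V[1,1],V[0,1]);print(w,"val",(-y-2.965)%np.pi)
d=red.mean(0)-c;print("red val",(-np.arctan2(d[1],d[0])-2.965)%(2*np.pi));d=pts.mean(0)-c;print("ptr val by centroid",(-np.arctan2(d[1],d[0])-2.965)%(2*np.pi))
E
```

```text
position: [0.4937, -0.1378, 0.4452]
position: [0.5392, -0.3269, 0.4446]
position: [0.5386, -0.3245, 0.3036]
position: [0.5391, -0.3241, 0.2747]
t 42.92 p [ 0.5391 -0.3241  0.2747] x [0.48  0.877 0.   ] z [-0.002  0.001 -1.   ] w 0.0471 gf 0.0 F [-0.2  0.2  0.2] q [-0.72  0.51  1.39 -0.    1.25 -0.22]
shift [ 1.7 -0.3 78.2]
turn [-0.1 -0.   0.4]
12 [0.67155  0.028025] [0.6675 0.0177] [0.6745 0.0373] 8 [0.664125 0.055025]
[3.06637022e-05 5.26968798e-04] val 1.4675321513143817
red val 1.4256384259880477
ptr val by centroid 1.3281727516432413
```

```bash
python3 -m crank '[2,0,25,0,0,0,120,2,0,50,0,0,0,120,2,0,70,0,0,0,120,2,0,78,0,0,0,120,2,0,78,0,0,0,255]' 25|sed -n 2,6p
python3 -m crank '[0,0,0,0,0,0,255,0,0,0,0,0,0,255,0,0,0,0,0,0,255,0,0,0,0,0,0,255,0,0,0,0,0,0,255]' 25|sed -n 2,6p
python3 - <<'E'
from h import *
st()
A=np.linspace(.356,-.394,31);X=294*np.sin(A);Z=294*np.cos(A)
for k in range(6):
  i=5*k;print([(round(X[i+j]-X[i]),-round(Z[i+j]-Z[i])) for j in range(1,6)])
E
```

```text
position: [0.5393, -0.321, 0.1955]
tool_rot: [0.86, 0.51, -0.001, -0.003]
ft_force: [-0.6, 0.4, 0.1]
grip_width: 0.0438
grip_force: 0.0
position: [0.5416, -0.3224, 0.1999]
tool_rot: [0.861, 0.509, 0.0, 0.001]
ft_force: [-0.8, -0.8, -0.3]
grip_width: 0.0139
grip_force: 0.0
t 43.75 p [ 0.5416 -0.3224  0.1999] x [ 0.482  0.876 -0.   ] z [ 0.002 -0.001 -1.   ] w 0.0139 gf 0.0 F [-0.8 -0.8 -0.3] q [-0.71  0.59  1.47 -0.    1.09 -0.21]
[(-7, -2), (-14, -5), (-21, -7), (-28, -9), (-35, -11)]
[(-7, -2), (-14, -3), (-22, -4), (-29, -5), (-36, -6)]
[(-7, -1), (-15, -1), (-22, -2), (-29, -2), (-37, -2)]
[(-7, 0), (-15, 1), (-22, 1), (-29, 2), (-37, 3)]
[(-7, 1), (-14, 2), (-22, 4), (-29, 6), (-36, 8)]
[(-7, 2), (-14, 4), (-21, 7), (-28, 9), (-35, 12)]
```

```bash
python3 -m crank '[0,0,0,0,0,0,255,0,0,0,0,0,0,255,0,-5,-2,0,0,0,255,0,-10,-3,0,0,0,255,0,-15,-5,0,0,0,255]' 25|sed -n 2,6p
python3 -m crank '[0,-7,-2,0,0,0,255,0,-13,-4,0,0,0,255,0,-20,-6,0,0,0,255,0,-27,-8,0,0,0,255,0,-34,-9,0,0,0,255]' |sed -n 2,6p
python3 -m crank '[0,-7,-1,0,0,0,255,0,-14,-2,0,0,0,255,0,-22,-3,0,0,0,255,0,-29,-3,0,0,0,255,0,-36,-4,0,0,0,255]' |sed -n 2,6p
python3 -m crank '[0,-7,0,0,0,0,255,0,-15,0,0,0,0,255,0,-22,0,0,0,0,255,0,-29,1,0,0,0,255,0,-37,2,0,0,0,255]' |sed -n 2,6p
python3 -c "
from h import *;st();print((robot.get_obs()['position'][:2]-SO)@np.array([[np.cos(SY),-np.sin(SY)],[np.sin(SY),np.cos(SY)]]))"
```

```text
position: [0.5294, -0.3157, 0.2044]
tool_rot: [0.861, 0.509, 0.001, 0.002]
ft_force: [4.9, -2.2, -0.2]
grip_width: 0.0114
grip_force: 25.0
position: [0.4986, -0.2988, 0.2137]
tool_rot: [0.861, 0.509, 0.001, 0.001]
ft_force: [5.6, -0.9, 1.8]
grip_width: 0.0113
grip_force: 25.0
position: [0.4674, -0.2816, 0.2183]
tool_rot: [0.861, 0.509, 0.001, 0.002]
ft_force: [5.3, -1.4, 3.8]
grip_width: 0.0115
grip_force: 25.0
position: [0.4355, -0.2641, 0.2172]
tool_rot: [0.861, 0.509, 0.001, 0.003]
ft_force: [3.8, -0.1, 15.6]
grip_width: 0.0113
grip_force: 25.0
t 45.42 p [ 0.4355 -0.2641  0.2172] x [ 0.482  0.876 -0.   ] z [ 0.005 -0.003 -1.   ] w 0.0113 gf 25.0 F [ 3.8 -0.1 15.6] q [-0.77  0.41  1.76  0.    0.97 -0.26]
[-0.01756206 -0.00238214]
```

```bash
python3 -m crank '[0,-6,-1,0,0,0,255,0,-13,-1,0,0,0,255,0,-19,0,0,0,0,255,0,-26,1,0,0,0,255,0,-32,2,0,0,0,255]' |sed -n 2,6p
python3 -m crank '[0,-6,1,0,0,0,255,0,-13,3,0,0,0,255,0,-19,4,0,0,0,255,0,-26,6,0,0,0,255,0,-32,7,0,0,0,255]' |sed -n 2,6p
python3 -m crank '[0,-6,2,0,0,0,255,0,-12,4,0,0,0,255,0,-18,6,0,0,0,255,0,-24,8,0,0,0,255,0,-30,10,0,0,0,255]' |sed -n 2,6p
python3 -c "
from h import *;st();print((robot.get_obs()['position'][:2]-SO)@np.array([[np.cos(SY),-np.sin(SY)],[np.sin(SY),np.cos(SY)]]))"
```

```text
position: [0.4056, -0.2475, 0.213]
tool_rot: [0.861, 0.509, -0.0, -0.0]
ft_force: [4.1, -1.0, 5.5]
grip_width: 0.0111
grip_force: 25.0
position: [0.3774, -0.2319, 0.205]
tool_rot: [0.861, 0.509, -0.0, -0.0]
ft_force: [6.0, -3.0, -9.2]
grip_width: 0.0108
grip_force: 25.0
position: [0.3539, -0.2192, 0.1959]
tool_rot: [0.861, 0.508, 0.002, 0.003]
ft_force: [18.9, 1.0, 7.9]
grip_width: 0.0113
grip_force: 25.0
t 46.67 p [ 0.3539 -0.2192  0.1959] x [0.483 0.875 0.   ] z [ 0.006 -0.003 -1.   ] w 0.0113 gf 25.0 F [18.9  1.   7.9] q [-0.83  0.34  2.    0.    0.8  -0.32]
[-0.11065294 -0.00280234]
```

```bash
python3 -m crank '[0,1,0,0,0,0,255,0,1,0,0,0,0,120,0,1,0,0,0,0,120,0,1,0,0,0,0,120,0,1,0,0,0,0,120]' |sed -n 2,6p
python3 -m crank '[0,0,0,0,0,0,120,0,0,-30,0,0,0,120,0,0,-70,0,0,0,120,0,0,-110,0,0,0,60,0,0,-150,0,0,0,0]' |sed -n 2,6p
python3 -m crank '[0,30,-30,0,0,0,0,-20,60,-60,0,0,0,0,-50,70,-80,0,0,0,0,-80,80,-100,0,0,0,0,-110,90,-100,0,0,0,0]' |sed -n 2,6p
python3 -m crank '[-35,0,0,0,0,0,0,-70,0,0,0,0,0,0,-105,0,0,0,0,0,0,-140,0,0,0,0,0,0,-170,0,0,0,0,0,0]' |sed -n 2p
python3 - <<'E'
from h import *
st();snap("top","pics/top20");snap("side","pics/side20")
f="pics/top20";im=np.load(f+".npz")["px"];h=cv2.cvtColor(im,cv2.COLOR_RGB2HSV)
# dark bar: predicted pixel ends for shut and shutter 0.03
for sh in(0,.05,.1,.16):
  t=-.394+sh
  P=[SW(.294*np.sin(t),y,-.085+.294*np.cos(t)) for y in(-.06,0,.06)]
  q=proj(f,np.array(P));v=[im[int(round(b)),int(round(a))].tolist() for a,b in q];print(sh,q.tolist(),v)
# gray blob of bar
m=(im.max(2)<75).astype(np.uint8);m[:180]=0;m[:,:270]=0
n,l,s,c=cv2.connectedComponentsWithStats(m)
for i in range(1,n):
  if 20<s[i,4]<400:print(c[i].round(1),s[i],((atz(f,*c[i],.188)[:2]-SO)@np.array([[np.cos(SY),-np.sin(SY)],[np.sin(SY),np.cos(SY)]])).round(3))
g=im.astype(int);pts=[];red=[]
for v in range(110,175):
  for u in range(235,295):
    p=atz(f,u,v,.075)
    if np.hypot(*(p[:2]-[.6778,.014]))<.027 and g[v,u].min()>140: pts.append(p[:2])
pts=np.array(pts);d=pts-pts.mean(0);w,V=np.linalg.eigh(d.T@d);y=np.arctan2(V[1,1],V[0,1]);print(len(pts),"dial",(-y-2.965)%np.pi)
# lever red blob
m=((g[...,0]>120)&(g[...,1]<60)&(g[...,2]<60)).astype(np.uint8);n,l,s,c=cv2.connectedComponentsWithStats(m)
for i in range(1,n):
  if s[i,4]>8:print("red",c[i].round(1),s[i])
t=2.1;a=.255+t;print("lever 2.1 pred",proj(f,HW(.030-.119*np.cos(a),.078,.155+.119*np.sin(a))))
E
```

```text
position: [0.3508, -0.2169, 0.1951]
tool_rot: [0.861, 0.509, -0.001, -0.003]
ft_force: [-0.4, 0.5, 0.2]
grip_width: 0.0301
grip_force: 0.0
position: [0.3515, -0.2174, 0.3469]
tool_rot: [0.861, 0.509, -0.001, -0.002]
ft_force: [1.5, -0.4, -0.7]
grip_width: 0.0529
grip_force: 0.0
position: [0.3792, -0.3605, 0.4501]
tool_rot: [0.86, 0.51, -0.0, 0.004]
ft_force: [0.6, -0.6, 0.3]
grip_width: 0.0831
grip_force: 0.0
position: [0.2948, -0.5083, 0.4447]
t 48.33 p [ 0.2948 -0.5083  0.4447] x [0.483 0.876 0.001] z [-0.002  0.003 -1.   ] w 0.0873 gf 0.0 F [ 1.1 -1.  -0.2] q [-1.23  0.32  1.23 -0.    1.59 -0.73]
0 [[365.3, 248.4], [346.5, 237.9], [327.9, 227.4]] [[30, 29, 27], [47, 46, 45], [41, 39, 40]]
0.05 [[368.0, 244.1], [349.2, 233.6], [330.5, 223.1]] [[84, 62, 39], [96, 64, 34], [76, 59, 45]]
0.1 [[370.8, 239.8], [351.9, 229.2], [333.1, 218.7]] [[101, 69, 40], [99, 70, 42], [133, 93, 50]]
0.16 [[374.0, 234.4], [355.0, 223.8], [336.3, 213.4]] [[188, 130, 70], [103, 69, 37], [189, 130, 71]]
[302.4 198.8] [293 180  21  38  60] [-0.077  0.163]
[417. 189.] [411 180  12  18 114] [ 0.115 -0.114]
[281.2 372.1] [270 365  27  19 186] [-0.518 -0.011]
14 dial 1.5363581512660804
red [129.9 152.4] [123 143  15  19  91]
red [252.4 145.7] [251 145   4   3   9]
red [148.4 169.1] [146 164   6  11  31]
red [165.2 270.3] [154 260  23  21 186]
lever 2.1 pred [[128.5 149.8]]
```

```bash
python3 - <<'E'
from h import *
ok=True
for f,lo in(("pics/top20",100),("pics/side20",0)):
  im=np.load(f+".npz")["px"];h=cv2.cvtColor(im,cv2.COLOR_RGB2HSV)
  m=((h[...,0]>105)&(h[...,0]<125)&(h[...,1]>130)&(h[...,2]>50)).astype(np.uint8);m[:lo]=0
  n,l,s,c=cv2.connectedComponentsWithStats(m)
  for i in range(1,n):
    if s[i,4]>20:
      print(f,c[i].round(),s[i]); ok&= max(s[i,2],s[i,3])>60 
print(ok)
if ok: print(robot.hand_in())
E
```

```text
pics/side20 [124. 202.] [ 10  93 252 201 602]
True
the job is handed in; nothing more can be done
None
```

The job is handed in at about 48 s: dial at about 1.5 rad on the red mark, cam lever open (about 2.1 rad), both blue rollers in bays 1 and 2 of the store, and the tambour shut, all checked from camera images and arm readings; the hand-in call returned no score.

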